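# Rake out the firing tray and load it

### The job

Get the firing tray ready: with the rake, not with the fingers, spread the bunched brick lumps over the whole bed in a single layer, so that each of the six fields marked on the rim has at least one lump and all lumps stay in the tray. Then set the one plate whose four holes fit the tray's four posts over them, lug up and fully down on the collars, and stand both clay frogs upright on that plate. Leave the rake standing in its stand again and the two plates that do not fit lying on the table.

Things in the scene. Friction and masses are not known exactly. Their poses are not given: they have to be found in the camera images.
- tray: fixed fireclay tray, outside 174 mm (its x) x 298 mm (its y, crosswise to the robot), origin at the centre of its underside, z up. Bed inside the rim 130 mm (x) x 270 mm (y), floor 8 mm above the origin; rim 22 mm wide along the long sides, top at 30 mm. Lumps begin bunched at the +y end (robot's left)
- tray_fields (a point): centre of the tray's bed floor, axes as the tray. Dark marks on the rim at y = +-45 mm (long sides) and x = 0 (ends) divide the bed into six fields, 3 along y by 2 along x, each 90 mm (y) x 65 mm (x)
- tray_posts (a point): point midway between the tray's four posts, level with their collars' tops, axes as the tray. White posts stand on the long rims at x = +-78, y = +-30 mm: each a collar 18 mm across, its top 42 mm above the tray's origin (a plate rests on it), and a pin 10 mm across with a tapered tip that rises 22 mm above the collar
- stand: fixed wooden stand of the rake, left of the tray; foot 80 x 70 mm, origin at the centre of its underside, z up. Two cheeks, each 60 mm long (x) and 16 mm thick, rise to 44 mm with a slot 12 mm wide between them along the stand's x through its centre, open at both ends
- rake: loose upright hand rake, 0.15 kg, 117 mm high. Origin midway between the tips of its 4 tines, z up the handle. Tine row 36 mm wide (x), 8 mm thick (y), 36 mm long up to a steel bar 36 (x) x 26 mm (y). Rakes alike along +y and -y. Begins in the stand: tines in the slot, bar on the cheeks, origin 8 mm above the stand's
- rake_grip (a point): on the rake's axis 95 mm above its origin, same axes: middle of the flat wooden grip, 28 mm (x) x 14 mm (y), from 69 to 117 mm above the origin, to be gripped across its 14 mm
- plate_wide: pale setter plate 184 x 90 x 8 mm, 0.3 kg, loose; origin at the centre of its underside, z up, x along its long side. On top in the middle a lifting lug 44 mm long (x), 12 mm thick (y), its top 45 mm above the origin. Four 14 mm through holes at x +-78 mm, y +-30 mm: the one that fits the posts. Begins flat on the table left of the tray
- plate_short: pale setter plate 184 x 90 x 8 mm, 0.3 kg, loose; origin at the centre of its underside, z up, x along its long side. On top in the middle a lifting lug 44 mm long (x), 12 mm thick (y), its top 45 mm above the origin. Four 14 mm through holes at x +-68 mm, y +-30 mm: too close together lengthwise, does not fit. Begins flat on the table left of the tray
- plate_narrow: pale setter plate 184 x 90 x 8 mm, 0.3 kg, loose; origin at the centre of its underside, z up, x along its long side. On top in the middle a lifting lug 44 mm long (x), 12 mm thick (y), its top 45 mm above the origin. Four 14 mm through holes at x +-78 mm, y +-18 mm: too close together crosswise, does not fit. Begins flat on the table left of the tray
- frog1: little clay frog, pale with dark blue eyes, about 31 mm (x) x 30 mm (y) and 30 mm high, 60 g, loose; origin at the centre of its underside, z up. Begins standing on the table beside the rake's stand, 78 mm from its centre
- frog2: little clay frog, pale with dark blue eyes, about 31 mm (x) x 30 mm (y) and 30 mm high, 60 g, loose; origin at the centre of its underside, z up. Begins standing on the table beside the rake's stand, 78 mm from its centre
- lump1: lump of crushed brick, roughly round, about 24 mm across and 22 mm high, 20 g, loose; origin at its centre, 11 mm above the floor it stands on. It may be absent (then no pose is given)
- lump2: lump of crushed brick, roughly round, about 24 mm across and 22 mm high, 20 g, loose; origin at its centre, 11 mm above the floor it stands on. It may be absent (then no pose is given)
- lump3: lump of crushed brick, roughly round, about 24 mm across and 22 mm high, 20 g, loose; origin at its centre, 11 mm above the floor it stands on. It may be absent (then no pose is given)
- lump4: lump of crushed brick, roughly round, about 24 mm across and 22 mm high, 20 g, loose; origin at its centre, 11 mm above the floor it stands on. It may be absent (then no pose is given)
- lump5: lump of crushed brick, roughly round, about 24 mm across and 22 mm high, 20 g, loose; origin at its centre, 11 mm above the floor it stands on. It may be absent (then no pose is given)
- lump6: lump of crushed brick, roughly round, about 24 mm across and 22 mm high, 20 g, loose; origin at its centre, 11 mm above the floor it stands on. It may be absent (then no pose is given)
- lump7: lump of crushed brick, roughly round, about 24 mm across and 22 mm high, 20 g, loose; origin at its centre, 11 mm above the floor it stands on. It may be absent (then no pose is given)
- lump8: lump of crushed brick, roughly round, about 24 mm across and 22 mm high, 20 g, loose; origin at its centre, 11 mm above the floor it stands on. It may be absent (then no pose is given)
There are look-alikes about, which are no part of the job. Leave any green or yellow look-alike of the frog1 alone.

How it is judged (in metres and radians):
On the way, in this order (a step that is already met when the one before it is completed fails the run):
1. the rake, held by the fingers, works on the lumps (contact force between the fingers and rake above 2 N and (contact force between rake and lump1 above 0.02 N or contact force between rake and lump2 above 0.02 N or contact force between rake and lump3 above 0.02 N or contact force between rake and lump4 above 0.02 N or contact force between rake and lump5 above 0.02 N or contact force between rake and lump6 above 0.02 N or contact force between rake and lump7 above 0.02 N or contact force between rake and lump8 above 0.02 N)).
2. the lumps lie in one layer inside the tray, at least one in each of the six fields (((x of lump1 in the frame of tray between -0.066 and 0 m and y of lump1 in the frame of tray between -0.136 and -0.045 m) or (x of lump2 in the frame of tray between -0.066 and 0 m and y of lump2 in the frame of tray between -0.136 and -0.045 m) or (x of lump3 in the frame of tray between -0.066 and 0 m and y of lump3 in the frame of tray between -0.136 and -0.045 m) or (x of lump4 in the frame of tray between -0.066 and 0 m and y of lump4 in the frame of tray between -0.136 and -0.045 m) or (x of lump5 in the frame of tray between -0.066 and 0 m and y of lump5 in the frame of tray between -0.136 and -0.045 m) or (x of lump6 in the frame of tray between -0.066 and 0 m and y of lump6 in the frame of tray between -0.136 and -0.045 m) or (x of lump7 in the frame of tray between -0.066 and 0 m and y of lump7 in the frame of tray between -0.136 and -0.045 m) or (x of lump8 in the frame of tray between -0.066 and 0 m and y of lump8 in the frame of tray between -0.136 and -0.045 m)) and ((x of lump1 in the frame of tray between -0.066 and 0 m and y of lump1 in the frame of tray between -0.045 and 0.045 m) or (x of lump2 in the frame of tray between -0.066 and 0 m and y of lump2 in the frame of tray between -0.045 and 0.045 m) or (x of lump3 in the frame of tray between -0.066 and 0 m and y of lump3 in the frame of tray between -0.045 and 0.045 m) or (x of lump4 in the frame of tray between -0.066 and 0 m and y of lump4 in the frame of tray between -0.045 and 0.045 m) or (x of lump5 in the frame of tray between -0.066 and 0 m and y of lump5 in the frame of tray between -0.045 and 0.045 m) or (x of lump6 in the frame of tray between -0.066 and 0 m and y of lump6 in the frame of tray between -0.045 and 0.045 m) or (x of lump7 in the frame of tray between -0.066 and 0 m and y of lump7 in the frame of tray between -0.045 and 0.045 m) or (x of lump8 in the frame of tray between -0.066 and 0 m and y of lump8 in the frame of tray between -0.045 and 0.045 m)) and ((x of lump1 in the frame of tray between -0.066 and 0 m and y of lump1 in the frame of tray between 0.045 and 0.136 m) or (x of lump2 in the frame of tray between -0.066 and 0 m and y of lump2 in the frame of tray between 0.045 and 0.136 m) or (x of lump3 in the frame of tray between -0.066 and 0 m and y of lump3 in the frame of tray between 0.045 and 0.136 m) or (x of lump4 in the frame of tray between -0.066 and 0 m and y of lump4 in the frame of tray between 0.045 and 0.136 m) or (x of lump5 in the frame of tray between -0.066 and 0 m and y of lump5 in the frame of tray between 0.045 and 0.136 m) or (x of lump6 in the frame of tray between -0.066 and 0 m and y of lump6 in the frame of tray between 0.045 and 0.136 m) or (x of lump7 in the frame of tray between -0.066 and 0 m and y of lump7 in the frame of tray between 0.045 and 0.136 m) or (x of lump8 in the frame of tray between -0.066 and 0 m and y of lump8 in the frame of tray between 0.045 and 0.136 m)) and ((x of lump1 in the frame of tray between 0 and 0.066 m and y of lump1 in the frame of tray between -0.136 and -0.045 m) or (x of lump2 in the frame of tray between 0 and 0.066 m and y of lump2 in the frame of tray between -0.136 and -0.045 m) or (x of lump3 in the frame of tray between 0 and 0.066 m and y of lump3 in the frame of tray between -0.136 and -0.045 m) or (x of lump4 in the frame of tray between 0 and 0.066 m and y of lump4 in the frame of tray between -0.136 and -0.045 m) or (x of lump5 in the frame of tray between 0 and 0.066 m and y of lump5 in the frame of tray between -0.136 and -0.045 m) or (x of lump6 in the frame of tray between 0 and 0.066 m and y of lump6 in the frame of tray between -0.136 and -0.045 m) or (x of lump7 in the frame of tray between 0 and 0.066 m and y of lump7 in the frame of tray between -0.136 and -0.045 m) or (x of lump8 in the frame of tray between 0 and 0.066 m and y of lump8 in the frame of tray between -0.136 and -0.045 m)) and ((x of lump1 in the frame of tray between 0 and 0.066 m and y of lump1 in the frame of tray between -0.045 and 0.045 m) or (x of lump2 in the frame of tray between 0 and 0.066 m and y of lump2 in the frame of tray between -0.045 and 0.045 m) or (x of lump3 in the frame of tray between 0 and 0.066 m and y of lump3 in the frame of tray between -0.045 and 0.045 m) or (x of lump4 in the frame of tray between 0 and 0.066 m and y of lump4 in the frame of tray between -0.045 and 0.045 m) or (x of lump5 in the frame of tray between 0 and 0.066 m and y of lump5 in the frame of tray between -0.045 and 0.045 m) or (x of lump6 in the frame of tray between 0 and 0.066 m and y of lump6 in the frame of tray between -0.045 and 0.045 m) or (x of lump7 in the frame of tray between 0 and 0.066 m and y of lump7 in the frame of tray between -0.045 and 0.045 m) or (x of lump8 in the frame of tray between 0 and 0.066 m and y of lump8 in the frame of tray between -0.045 and 0.045 m)) and ((x of lump1 in the frame of tray between 0 and 0.066 m and y of lump1 in the frame of tray between 0.045 and 0.136 m) or (x of lump2 in the frame of tray between 0 and 0.066 m and y of lump2 in the frame of tray between 0.045 and 0.136 m) or (x of lump3 in the frame of tray between 0 and 0.066 m and y of lump3 in the frame of tray between 0.045 and 0.136 m) or (x of lump4 in the frame of tray between 0 and 0.066 m and y of lump4 in the frame of tray between 0.045 and 0.136 m) or (x of lump5 in the frame of tray between 0 and 0.066 m and y of lump5 in the frame of tray between 0.045 and 0.136 m) or (x of lump6 in the frame of tray between 0 and 0.066 m and y of lump6 in the frame of tray between 0.045 and 0.136 m) or (x of lump7 in the frame of tray between 0 and 0.066 m and y of lump7 in the frame of tray between 0.045 and 0.136 m) or (x of lump8 in the frame of tray between 0 and 0.066 m and y of lump8 in the frame of tray between 0.045 and 0.136 m)) and x of lump1 in the frame of tray between -0.066 and 0.066 m and y of lump1 in the frame of tray between -0.136 and 0.136 m and z of each of lump1, lump2, lump3, lump4, lump5, lump6, lump7, lump8 in the frame of tray below 0.026 m and x of lump2 in the frame of tray between -0.066 and 0.066 m and y of lump2 in the frame of tray between -0.136 and 0.136 m and x of lump3 in the frame of tray between -0.066 and 0.066 m and y of lump3 in the frame of tray between -0.136 and 0.136 m and x of lump4 in the frame of tray between -0.066 and 0.066 m and y of lump4 in the frame of tray between -0.136 and 0.136 m and x of lump5 in the frame of tray between -0.066 and 0.066 m and y of lump5 in the frame of tray between -0.136 and 0.136 m and x of lump6 in the frame of tray between -0.066 and 0.066 m and y of lump6 in the frame of tray between -0.136 and 0.136 m and x of lump7 in the frame of tray between -0.066 and 0.066 m and y of lump7 in the frame of tray between -0.136 and 0.136 m and x of lump8 in the frame of tray between -0.066 and 0.066 m and y of lump8 in the frame of tray between -0.136 and 0.136 m), for 0.2 s.
At the end, for the whole second after the job is handed in: All lumps lie in one layer inside the tray, the centre of at least one in each of the six fields; plate_wide is level on the collars over all four posts; both frogs stand upright on it; the rake stands upright in its stand (within 20 mm); the other plates lie on the table; all at rest (all of step 2 and z of plate_wide in the frame of tray between 0.038 and 0.0455 m and horizontal distance between plate_wide and tray below 0.006 m and angle between plate_wide's own z axis and vertical below 0.05 rad and angle between the x axis of plate_wide and the x axis of tray, either way round below 0.1 rad and z of rake in the frame of stand between 0.003 and 0.014 m and horizontal distance between rake and stand below 0.02 m and angle between rake's own z axis and vertical below 0.12 rad and z of frog1 in the frame of plate_wide between 0.005 and 0.012 m and x of frog1 in the frame of plate_wide between -0.092 and 0.092 m and y of frog1 in the frame of plate_wide between -0.045 and 0.045 m and angle between each of frog1, frog2's own z axis and vertical below 0.15 rad and linear speed of each of frog1, frog2, plate_wide, rake below 0.02 m/s and z of frog2 in the frame of plate_wide between 0.005 and 0.012 m and x of frog2 in the frame of plate_wide between -0.092 and 0.092 m and y of frog2 in the frame of plate_wide between -0.045 and 0.045 m and height (world z) of each of plate_short, plate_narrow below 0.012 m); the robot touches nothing.
It fails at once if a lump is touched with the fingers (contact force between the fingers and lump1 above 0.5 N or contact force between the fingers and lump2 above 0.5 N or contact force between the fingers and lump3 above 0.5 N or contact force between the fingers and lump4 above 0.5 N or contact force between the fingers and lump5 above 0.5 N or contact force between the fingers and lump6 above 0.5 N or contact force between the fingers and lump7 above 0.5 N or contact force between the fingers and lump8 above 0.5 N).
Of lump1, lump2, lump3, lump4, lump5, lump6, lump7, lump8 only 6 to 8 are there at a start; the rules pass over those that are not, and their reading is None.
At some moment in a run one of plate_wide, plate_short, plate_narrow may be knocked a few centimetres aside while the robot is not near it.
Once in a run the grip may slacken for a moment while it holds something.
It also fails if it takes over 208 s, if anything falls off the work surface, if the arm or the gripper's body presses on something with over 40 N, if the wrist force passes 120 N, or if a joint passes its speed limit or range.

### The arm

A 6-joint arm with a two-finger parallel gripper is mounted at the origin on a cart in front of the work surface, level with it; the furniture and walls round the work are solid. World frame = base frame: x ahead of the robot, y to its left, z up, the work surface at z = 0. Lengths are in mm, angles in rad, forces in N, time in s.
With the tool pointing down it reaches from about 275 to 750 mm from the base axis. Payload 10.2 kg.
Tool frame: the origin (TCP) lies midway between the tips of the shut fingers; the grasp point (between the pads) lies 19 mm behind it; z points along the fingers, y is the direction in which the jaws open and shut (so a half turn about z gives the same grasp; the last joint's range is limited). The gripper opens to 85 mm and grips with 20 to 120 N. Pads are 22 mm wide; open, the fingers measure 114 mm over their backs; the gripper's body (76 mm by 85 mm) begins 54 mm behind the grasp point. The pads swing forward as they close: fully open they stand 13 mm farther back than shut.
Start: joints at [-1.557, 0.313, 1.498, -0, 1.331, -0.223], TCP at [123.148, -510.358, 231.294] pointing down, gripper open.
Joint ranges: [-2.94, 2.94], [-0.97, 2.17], [0.19, 2.56], [-1.23, 4.37], [0.02, 3.11], [-2.88, 2.88]. Speed limits (rad/s): [2.39, 2.39, 3.01, 3.14, 3.14, 3.14].

### API

Orientations are given as a unit quaternion [w, x, y, z].
In Python, from rig import sense, optics, ctrl gives the robot as it stands.
- The arm moves only by the tool play_rows, never from a script. Its argument "plan" is a list of rows, each a list of 7 numbers: the shift along the world's x, y, z in mm, then the turn, a rotation vector about the world's x, y, z in rad, then the opening, from -1 (shut) to 1 (fully open), so that 0 is half open. A call has 1 to 5 rows; each row shifts and turns the pose as measured when the row begins; what a row does not reach is not made up. A row lasts 1/12 s, in which the tool goes at most 41.7 mm and 7.16 degrees, less where a joint would pass 70% of its speed; a pose out of reach is approached as far as the arm can. A call is refused whole if a number of a shift passes 41.7 or a number of a turn 0.125, either way. A call with a gripper value outside its range is refused whole. The fingers move at their own pace and stop on an object; "grip_force" is the grip in N (left out, the last holds). Time passes only in rows, so rows that do not move let the fingers close. It gives the time, the measured TCP pose, the force and the opening at its end, in the units of the state.
- sense(): the state, without advancing time (a new reading comes with each control period).
- optics.capture(name): name is "side" or "top"; returns a dict with "img" (480x640x3 uint8, blue, green, red), "fx", "fy", "cx", "cy" (pixels), "dist" ([k1, k2, p1, p2, k3] as OpenCV has them; the pictures are not rectified), "world_to_cam" (4x4, takes a point from world to camera coordinates). Camera axes: x right, y up, looking along -z (the intrinsics and any distortion apply to the point x, -y, -z); pixel columns grow to the right and rows downward; lengths in mm; the calibration is good to about 2 mm. A picture is of the moment at which its call begins. There is no depth.
- ctrl.finish_job(): hands the job in, once; it reports no verdict.
The state is a dict: "time_s": time; "joints": joint angles; "dq": joint speeds; "tau": joint torques, N m; "eef_pos": TCP position; "ee_rot": TCP orientation; "force": force on the tool from outside, world axes, zero at the start; "wrist_torque": the same for the moment, N m; "grip_width": opening from 0.0 (shut) to 1.0 (fully open).
Only numpy, scipy, OpenCV 4.12 (cv2) and the standard library are available. Lean on these libraries where they do the work, as an engineer would, in place of code of your own. Each camera call takes 0.05 s, during which the arm holds its last target. There are 200 camera calls.

## Working session

There is one attempt and no reset: what is moved stays moved. The work goes in short steps, Python scripts to look and compute and a tool call to move; the robot and the scene stay as the last step left them, time stands still between calls to the robot, and variables do not carry over. Pictures are saved under pics/ and viewed, about 12 in all and at most 16, crops included, and the job is handed in when it is done.

Besides the shell and the picture viewer there is one more tool, called after "Call:" in YAML: its name, and indented under it one key for each argument. play_rows: Moves the arm, as the interface text tells. Its arguments: {"type":"object","properties":{"plan":{"type":"array"},"grip_force":{"type":"number"}},"required":["plan"]}

```bash
mkdir -p pics
cat > h.py <<'E'
import numpy as np, cv2
from rig import sense, optics, ctrl
def cap(n,save=None):
    c=optics.capture(n)
    if save: cv2.imwrite(f'pics/{save}.png',c['img'])
    return c
def K(c): return np.array([[c['fx'],0,c['cx']],[0,c['fy'],c['cy']],[0,0,1.]])
def ray(c,px):
    u=cv2.undistortPoints(np.array(px,float).reshape(-1,1,2),K(c),np.array(c['dist'],float)).reshape(-1,2)
    d=np.c_[u[:,0],-u[:,1],-np.ones(len(u))]
    M=np.array(c['world_to_cam']);R=M[:3,:3]
    return -R.T@M[:3,3], d@R
def onz(c,px,z):
    o,d=ray(c,px); return o+d*((z-o[2])/d[:,2])[:,None]
def proj(c,P):
    M=np.array(c['world_to_cam']);P=np.array(P,float).reshape(-1,3)
    q=P@M[:3,:3].T+M[:3,3]; q=q*[1,-1,-1]
    return cv2.projectPoints(q,np.zeros(3),np.zeros(3),K(c),np.array(c['dist'],float))[0].reshape(-1,2)
E
python3 - <<'E'
from h import *
np.set_printoptions(precision=3,suppress=True)
for n in('top','side'):
    c=cap(n,n+'1'); print(n,ray(c,[[320,240]]),c['fx'],c['dist'])
print(sense())
E
```

```text
top (array([411.518, 201.99 , 918.377]), array([[ 0.175, -0.016, -0.985]])) 468.93511293102165 [-0.02  0.    0.    0.    0.  ]
side (array([175.083, 842.202, 742.308]), array([[ 0.371, -0.659, -0.655]])) 491.3571752729331 [-0.045  0.     0.     0.     0.   ]
{'time_s': 0.1, 'joints': array([-1.557,  0.313,  1.498, -0.   ,  1.331, -0.223]), 'dq': array([ 0.   , -0.001, -0.004,  0.   ,  0.   , -0.001]), 'tau': array([  0.002, -41.29 , -26.014,  -0.   ,   0.003,   0.   ]), 'eef_pos': array([ 123.137, -510.119,  230.798]), 'ee_rot': array([-0.001,  0.993,  0.118,  0.   ]), 'force': array([ 0.583, -0.722,  0.288]), 'wrist_torque': array([-0.004, -0.032,  0.014]), 'grip_width': 1.0004584086003854}
```

View pics/top1.png

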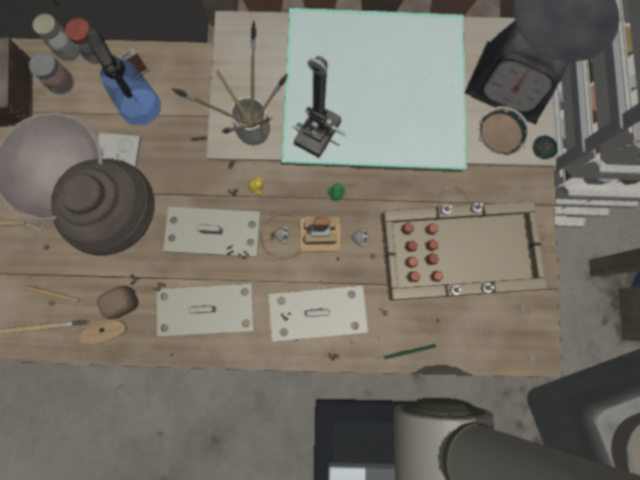

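View pics/side1.png

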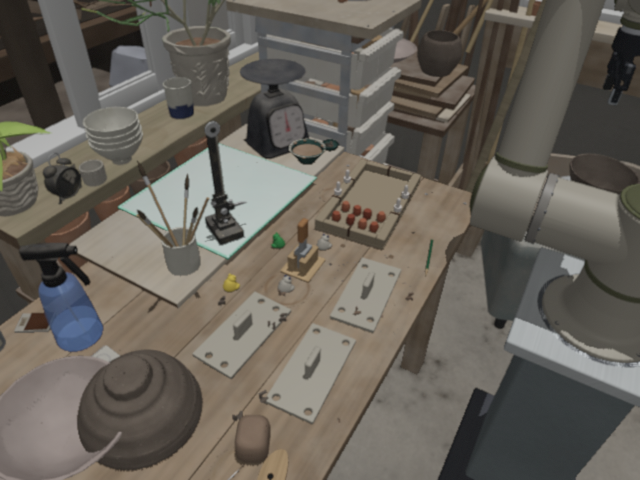

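Run:
```python
from h import *
np.set_printoptions(precision=1,suppress=True)
c=cap('top'); im=c['img']; hsv=cv2.cvtColor(im,cv2.COLOR_BGR2HSV)
def blobs(m,lo,hi):
    n,l,s,ce=cv2.connectedComponentsWithStats(m.astype(np.uint8)); return [(i,s[i],ce[i]) for i in range(1,n) if lo<s[i][4]<hi],l
# lumps
m=((hsv[...,0]<10)|(hsv[...,0]>172))&(hsv[...,1]>110)&(hsv[...,2]>60); m[:,:385]=0;m[:205]=0;m[300:]=0;m[:,545:]=0
b,_=blobs(m,15,400)
print('lumps');[print(s[4],ce,onz(c,[ce],20)[0]) for i,s,ce in b]
# plates: contour
m=(hsv[...,1]<60)&(hsv[...,2]>120); m[:200]=0;m[345:]=0;m[:,:150]=0;m[:,375:]=0
m=cv2.morphologyEx(m.astype(np.uint8),cv2.MORPH_CLOSE,np.ones((3,3)))
b,l=blobs(m,1500,9000)
g=cv2.cvtColor(im,cv2.COLOR_BGR2GRAY)
for i,s,ce in b:
    cnt=max(cv2.findContours((l==i).astype(np.uint8),cv2.RETR_EXTERNAL,cv2.CHAIN_APPROX_NONE)[0],key=cv2.contourArea)
    P=onz(c,cnt.reshape(-1,2),8)[:,:2].astype(np.float32)
    r=cv2.minAreaRect(P); print('plate',s,r)
# frogs
m=(hsv[...,1]<40)&(hsv[...,2]>90)
for x0,x1 in((268,295),(348,374)):
    mm=np.zeros_like(m);mm[222:250,x0:x1]=m[222:250,x0:x1]
    b,_=blobs(mm,20,600);[print('frog',s,ce,onz(c,[ce],12)[0]) for i,s,ce in b]
z=cv2.resize(im[180:345,150:380],None,fx=3.4,fy=3.4,interpolation=cv2.INTER_CUBIC);cv2.imwrite('pics/z1.png',z)
z=cv2.resize(im[190:310,375:560],None,fx=4,fy=4,interpolation=cv2.INTER_CUBIC);cv2.imwrite('pics/z2.png',z)
```

```text
lumps
65 [407.3 228.2] [599.2  16.9  20. ]
57 [431.4 228.8] [599.4 -30.4  20. ]
63 [431.9 244.9] [567.5 -31.   20. ]
59 [411.2 245.6] [564.9   9.6  20. ]
63 [432.  258.8] [540.1 -30.8  20. ]
31 [410.5 262.9] [531.   11.2  20. ]
60 [413.2 276.4] [505.   6.  20.]
26 [434.8 276.6] [505.7 -35.8  20. ]
plate [ 150  200  114   67 5102] ((587.7510986328125, 413.35809326171875), (132.9261932373047, 221.439697265625), 5.199042797088623)
frog [274 226  15  18 192] [281.7 234.1] [582.1 262.7  12. ]
frog [352 229  16  18 201] [360.3 237. ] [580.5 108.   12. ]
```

View pics/z1.png

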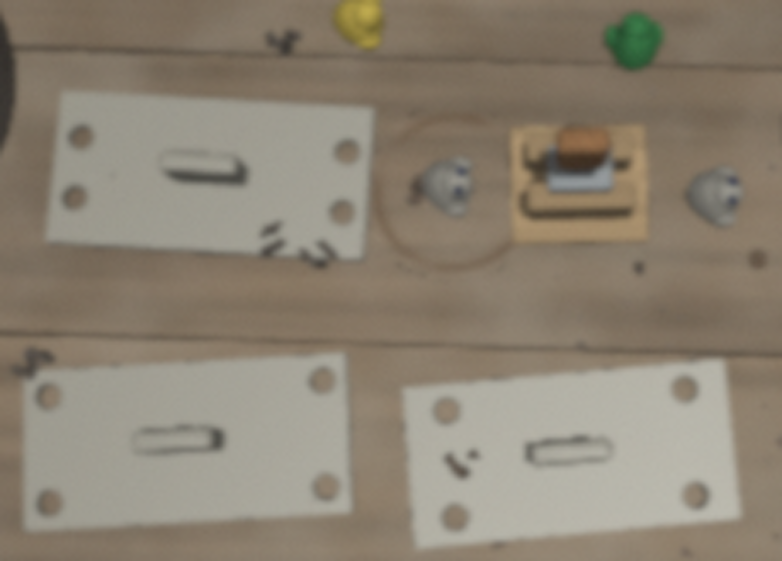

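View pics/z2.png

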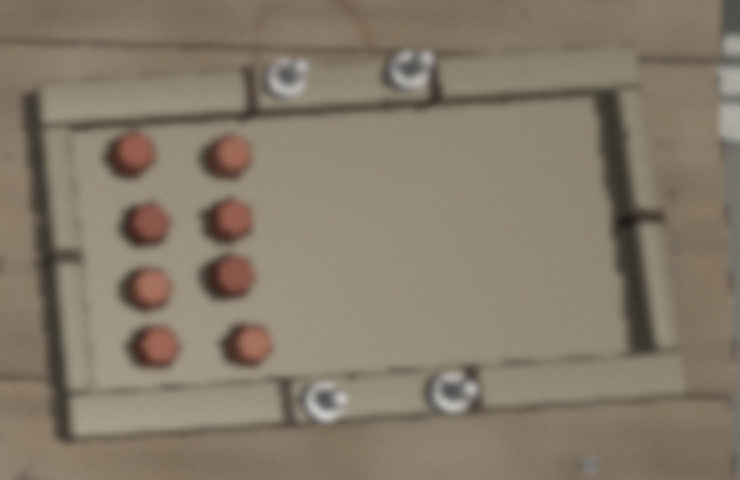

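Run:
```python
from h import *
np.set_printoptions(precision=1,suppress=True)
c=cap('top'); s=cap('side')
z1=lambda p:np.array(p)/3.4+[150,180]-0.35
z2=lambda p:np.array(p)/4+[375,190]-0.37
for n,h in dict(wide=[(48,396),(322,380),(326,487),(48,502)],short=[(446,410),(684,389),(695,495),(455,517)],narrow=[(80,136),(346,151),(341,212),(74,197)]).items():
    P=onz(c,z1(h),6)[:,:2]; v=P[0]+P[3]-P[1]-P[2]
    print(n,P.mean(0),np.linalg.norm(v)/2,np.linalg.norm(P[0]+P[1]-P[2]-P[3])/2,'yaw of long axis',np.arctan2(v[1],v[0]))
T=onz(c,z2([(40,92),(636,52),(684,386),(70,435)]),30)[:,:2]
v=T[0]+T[3]-T[1]-T[2];print('tray corners',T.mean(0),np.linalg.norm(v)/2,np.linalg.norm(T[0]+T[1]-T[2]-T[3])/2,'y-axis ang',np.arctan2(v[1],v[0])-np.pi/2)
p=z2([(287,78),(409,70),(453,391),(324,402)])
T=onz(c,p,46)[:,:2]
v=T[0]+T[3]-T[1]-T[2];print('posts',T,T.mean(0),np.linalg.norm(v)/2,np.linalg.norm(T[0]+T[1]-T[2]-T[3])/2,np.arctan2(v[1],v[0])-np.pi/2)
print('grip top',onz(c,z1([(582,136)]),125))
for z in(8,12): 
    F=onz(c,z1([(510,127),(645,124),(648,241),(512,242)]),z)[:,:2];print('foot',z,F,F.mean(0))
print('bar',onz(c,z1([(548,187),(613,188)]),52))
im=s['img'];z=im[205:325,225:435]
cv2.imwrite('pics/z3.png',cv2.resize(z,None,fx=3.8,fy=3.8,interpolation=cv2.INTER_CUBIC))
```

```text
wide [431.4 406.5] 156.59020502208352 59.99635737556637 yaw of long axis 1.655245099182816
short [431.  188.5] 136.02004202140478 60.05270232389669 yaw of long axis 1.6870092465315636
narrow [585.9 402.5] 155.99413205588885 36.27916684067174 yaw of long axis 1.541876515827201
tray corners [558.9 -91.1] 295.06325998241743 165.26705461023104 y-axis ang 0.10146389831211322
posts [[ 633.3  -53.1]
 [ 639.  -112.1]
 [ 485.4 -128.1]
 [ 478.7  -67.4]] [559.1 -90.2] 60.1305668521063 154.81450607806522 0.10353839259995201
grip top [[588.1 188.4 125. ]]
foot 8 [[618.4 228.6]
 [622.4 149.7]
 [553.2 146.7]
 [550.4 225.2]] [586.1 187.5]
foot 12 [[617.4 228.5]
 [621.5 149.9]
 [552.6 146.9]
 [549.8 225.1]] [585.3 187.6]
bar [[575.  205.2  52. ]
 [575.5 169.3  52. ]]
```

View pics/z3.png

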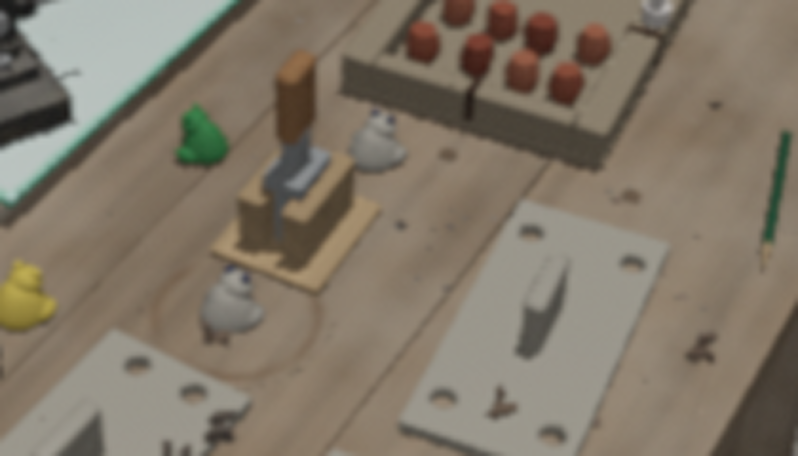

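Call:
play_rows:
  plan:
    - [22.5,34,0,0,0,0.068,1]
    - [22.5,34,0,0,0,0.068,1]
    - [22.5,34,0,0,0,0.068,1]
    - [22.5,34,0,0,0,0.068,1]
    - [22.5,34,0,0,0,0.068,1]
  grip_force: 60

```text
time_s: 0.67
eef_pos: [234.0, -338.5, 228.6]
ee_rot: [-0.001, 0.958, 0.286, -0.0]
force: [1.1, 0.6, 0.1]
grip_width: 0.997
```

Call:
play_rows:
  plan:
    - [22.5,34,0,0,0,0.068,1]
    - [22.5,34,0,0,0,0.068,1]
    - [22.5,34,0,0,0,0.068,1]
    - [22.5,34,0,0,0,0.068,1]
    - [22.5,34,0,0,0,0.068,1]

```text
time_s: 1.08
eef_pos: [346.7, -163.1, 229.1]
ee_rot: [0.0, 0.893, 0.45, -0.0]
force: [1.6, -0.4, 0.3]
grip_width: 0.999
```

Call:
play_rows:
  plan:
    - [22.5,34,0,0,0,0.068,1]
    - [22.5,34,0,0,0,0.068,1]
    - [22.5,34,0,0,0,0.068,1]
    - [22.5,34,0,0,0,0.068,1]
    - [22.5,34,0,0,0,0.068,1]

```text
time_s: 1.5
eef_pos: [459.3, 12.5, 230.1]
ee_rot: [0.002, 0.798, 0.602, 0.001]
force: [1.1, -2.0, 0.5]
grip_width: 0.998
```

Call:
play_rows:
  plan:
    - [22,30,0,0,0,0.055,1]
    - [22,30,0,0,0,0.055,1]
    - [22,30,0,0,0,0.055,1]
    - [22,30,0,0,0,0.055,1]
    - [22,30,0,0,0,0.055,1]

```text
time_s: 1.92
eef_pos: [572.6, 173.6, 229.7]
ee_rot: [0.002, 0.702, 0.712, 0.001]
force: [0.1, -1.0, 0.4]
grip_width: 0.999
```

Call:
play_rows:
  plan:
    - [16,24,0,0,0,0.035,1]
    - [0,0,0,0,0,0,1]

```text
time_s: 2.08
eef_pos: [590.7, 203.9, 227.9]
ee_rot: [0.001, 0.686, 0.728, 0.001]
force: [-1.0, -0.6, -0.4]
grip_width: 1.001
```

Call:
play_rows:
  plan:
    - [-3,-16,0,0,0,-0.02,1]
    - [0,0,0,0,0,0,1]
    - [0,0,-30,0,0,0,1]
    - [0,0,-25,0,0,0,1]
    - [0,0,0,0,0,0,1]

```text
time_s: 2.5
eef_pos: [587.2, 186.1, 171.6]
ee_rot: [0.001, 0.694, 0.72, 0.002]
force: [-0.7, -0.4, -0.4]
grip_width: 0.995
```

Call:
play_rows:
  plan:
    - [0,1,-28,0,0,0,1]
    - [0,0,-28,0,0,0,1]
    - [0,0,-22,0,0,0,1]
    - [0,0,0,0,0,0,1]

```text
time_s: 2.83
eef_pos: [587.9, 184.2, 96.8]
ee_rot: [0.003, 0.696, 0.718, 0.004]
force: [-0.3, -0.5, -0.5]
grip_width: 0.998
```

Call:
play_rows:
  plan:
    - [0,0,-4,0,0,0,0.3]
    - [0,0,0,0,0,0,-0.2]
    - [0,0,0,0,0,0,-1]
    - [0,0,0,0,0,0,-1]
    - [0,0,0,0,0,0,-1]

```text
time_s: 3.25
eef_pos: [590.7, 183.2, 100.5]
ee_rot: [0.006, 0.696, 0.718, 0.007]
force: [0.1, 0.2, -0.4]
grip_width: 0.3
```

Call:
play_rows:
  plan:
    - [0,0,0,0,0,0,-1]
    - [0,0,0,0,0,0,-1]
    - [0,0,0,0,0,0,-1]

```text
time_s: 3.5
eef_pos: [589.3, 183.2, 101.3]
ee_rot: [0.005, 0.696, 0.718, 0.006]
force: [0.0, -0.9, -2.3]
grip_width: 0.152
```

Call:
play_rows:
  plan:
    - [0,0,0,0,0,0,0]
    - [0,0,0,0,0,0,0.2]
    - [-1,4,-10,0,0,0,0]
    - [-1,1,-8,-0.006,-0.006,0,0]
    - [0,0,-1,0,0,0,0]

```text
time_s: 3.92
eef_pos: [588.7, 188.9, 82.0]
ee_rot: [0.011, 0.696, 0.718, 0.008]
force: [-0.2, -0.4, 0.2]
grip_width: 0.499
```

Call:
play_rows:
  plan:
    - [0,0,0,0.004,0.027,0,0]
    - [-1,-1,2,0,0,0,-1]
    - [0,0,0,0,0,0,-1]
    - [0,0,0,0,0,0,-1]
    - [0,0,0,0,0,0,-1]

```text
time_s: 4.33
eef_pos: [586.8, 188.3, 82.1]
ee_rot: [0.0, 0.696, 0.718, -0.001]
force: [0.2, 0.2, -1.0]
grip_width: 0.155
```

Call:
play_rows:
  plan:
    - [0,0,0,0,0,0,-1]
    - [0,0,0,0,0,0,-1]

```text
time_s: 4.5
eef_pos: [586.7, 188.3, 82.1]
ee_rot: [0.0, 0.696, 0.718, -0.001]
force: [0.2, -0.3, -0.2]
grip_width: 0.154
```

Call:
play_rows:
  plan:
    - [0,0,15,0,0,0,-1]
    - [0,0,30,0,0,0,-1]
    - [0,0,35,0,0,0,-1]
    - [0,0,20,0,0,0,-1]
    - [0,0,0,0,0,0,-1]

```text
time_s: 4.92
eef_pos: [585.2, 187.9, 183.4]
ee_rot: [-0.001, 0.696, 0.718, -0.002]
force: [0.6, 0.3, -0.6]
grip_width: 0.156
```

Call:
play_rows:
  plan:
    - [1,-16,0,0,0,-0.12,-1]
    - [1,-16,0,0,0,-0.12,-1]
    - [1,-16,0,0,0,-0.12,-1]
    - [1,-16,0,0,0,-0.12,-1]
    - [1,-16,0,0,0,-0.12,-1]

```text
time_s: 5.33
eef_pos: [588.3, 108.2, 179.0]
ee_rot: [-0.002, 0.881, 0.473, -0.003]
force: [0.0, 0.9, -1.4]
grip_width: 0.154
```

Call:
play_rows:
  plan:
    - [1,-16,0,0,0,-0.12,-1]
    - [1,-16,0,0,0,-0.12,-1]
    - [1,-16,0,0,0,-0.12,-1]
    - [1,-16,0,0,0,-0.12,-1]
    - [0,0,0,0,0,0,-1]

```text
time_s: 5.75
eef_pos: [589.8, 38.8, 171.0]
ee_rot: [-0.004, 0.972, 0.236, -0.007]
force: [0.2, -0.2, -2.2]
grip_width: 0.157
```

Call:
play_rows:
  plan:
    - [3,-15,2,-0.004,-0.015,-0.12,-1]
    - [3,-15,2,0,0,-0.12,-1]
    - [2,-12,2,0,0,-0.12,-1]
    - [0,0,0,0,0,0,-1]

```text
time_s: 6.08
eef_pos: [596.1, -3.3, 171.8]
ee_rot: [-0.003, 0.998, 0.056, -0.002]
force: [0.7, -0.1, -1.0]
grip_width: 0.156
```

Call:
play_rows:
  plan:
    - [1,-3,-20,-0.006,-0.004,-0.01,-1]
    - [0,0,-25,0,0,0,-1]
    - [0,0,-10,0,0,0,-1]
    - [0,0,0,0,0,0,-1]

```text
time_s: 6.42
eef_pos: [596.1, -3.3, 112.8]
ee_rot: [-0.0, 0.998, 0.061, -0.001]
force: [-0.4, 0.4, -1.7]
grip_width: 0.154
```

Run:
```python
from h import *
t=cap('top')['img'][190:310,375:560]; s=cap('side')['img'][150:260,300:430]
t=cv2.resize(t,(780,506)); s=cv2.resize(s,(640,541),interpolation=cv2.INTER_CUBIC)
cv2.imwrite('pics/a.png',s)
print(sense()['eef_pos'],sense()['ee_rot'])
```

```text
[597.03192621  -3.56022048 115.02246908] [2.93596999e-04 9.98180982e-01 6.02871533e-02 3.15528217e-04]
```

View pics/a.png

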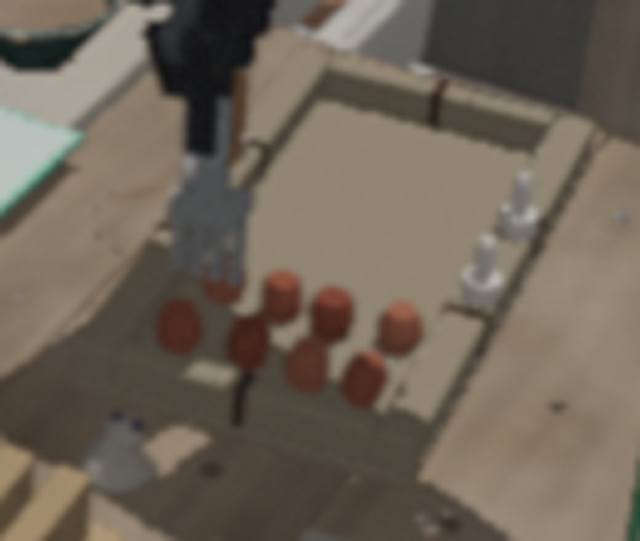

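Call:
play_rows:
  plan:
    - [0,-2.5,-14,0,0,-0.02,-1]
    - [0,0,-12,0,0,0,-1]
    - [0,0,-3,0,0,0,-1]
    - [0,0,0,0,0,0,-1]

```text
time_s: 6.85
eef_pos: [598.9, -5.1, 89.1]
ee_rot: [0.001, 0.999, 0.053, 0.003]
force: [-0.5, -0.0, -2.2]
grip_width: 0.156
```

Call:
play_rows:
  plan:
    - [-3.5,-1,-4,0.002,0.006,0,-1]
    - [0,0,-1,0,0,0,-1]

```text
time_s: 7.02
eef_pos: [595.8, -5.9, 85.1]
ee_rot: [0.0, 0.999, 0.054, 0.001]
force: [-0.2, 0.3, -1.7]
grip_width: 0.153
```

Call:
play_rows:
  plan:
    - [0.5,-6,0,0,0,0,-1]
    - [1,-9,0,0,0,0,-1]
    - [1,-9,0,0,0,0,-1]
    - [1,-9,0,0,0,0,-1]
    - [1,-9,0,0,0,0,-1]

```text
time_s: 7.43
eef_pos: [601.3, -50.9, 86.7]
ee_rot: [0.0, 0.998, 0.055, 0.003]
force: [-0.4, -0.2, -1.8]
grip_width: 0.157
```

Call:
play_rows:
  plan:
    - [1,-9,0,0,0,0,-1]
    - [1,-9,0,0,0,0,-1]
    - [1,-9,0,0,0,0,-1]
    - [1,-9,0,0,0,0,-1]
    - [1,-9,0,0,0,0,-1]

```text
time_s: 7.85
eef_pos: [606.9, -102.4, 86.9]
ee_rot: [0.0, 0.999, 0.054, 0.003]
force: [0.4, 0.6, -2.5]
grip_width: 0.156
```

Call:
play_rows:
  plan:
    - [0.6,-9,-1,0,0.004,0,-1]
    - [0.6,-9,0,0,0,0,-1]
    - [0.6,-9,0,0,0,0,-1]
    - [0.6,-8,0,0,0,0,-1]
    - [0.6,-7,0,0,0,0,-1]

```text
time_s: 8.27
eef_pos: [610.1, -149.6, 85.5]
ee_rot: [0.0, 0.999, 0.054, 0.001]
force: [0.8, -0.3, -1.1]
grip_width: 0.155
```

Call:
play_rows:
  plan:
    - [0.4,-5,0,0,0,0,-1]
    - [0.2,-3,0,0,0,0,-1]
    - [0,0,0,0,0,0,-1]
    - [-0.5,6,1,0,0,0,-1]
    - [0,0,0,0,0,0,-1]

```text
time_s: 8.68
eef_pos: [610.2, -153.4, 86.4]
ee_rot: [0.0, 0.999, 0.053, 0.0]
force: [-0.1, 0.3, -1.2]
grip_width: 0.159
```

```bash
cat >> h.py <<'E'
def lumps(view=None):
    import numpy as np
    c=cap('top'); im=c['img']; hsv=cv2.cvtColor(im,cv2.COLOR_BGR2HSV)
    m=((hsv[...,0]<10)|(hsv[...,0]>172))&(hsv[...,1]>105)&(hsv[...,2]>45); m[:,:385]=0;m[:205]=0;m[300:]=0;m[:,545:]=0
    m=cv2.morphologyEx(m.astype(np.uint8),cv2.MORPH_CLOSE,np.ones((3,3)))
    n,l,s,ce=cv2.connectedComponentsWithStats(m)
    for i in range(1,n):
        if s[i][4]>12:
            P=onz(c,[ce[i]],20)[0]; d=P[:2]-[559,-90.5]
            print('lump area',s[i][4],'tray xy',round(d[0]*.995+d[1]*.0998),round(d[1]*.995-d[0]*.0998))
    if view: cv2.imwrite(f'pics/{view}.png',cv2.resize(im[190:310,375:560],(740,480),interpolation=cv2.INTER_CUBIC))
    s=sense(); p=s['eef_pos'];d=p[:2]-[559,-90.5]
    print('tcp',p.round(1),'tray',(d[0]*.995+d[1]*.0998).round(1),(d[1]*.995-d[0]*.0998).round(1),s['ee_rot'].round(3),round(s['time_s'],1))
E
python3 -c "
from h import *; lumps()"
```

```text
lump area 71 tray xy 51 102
lump area 72 tray xy 15 58
lump area 68 tray xy 15 98
lump area 76 tray xy -13 61
lump area 74 tray xy -16 101
lump area 73 tray xy -44 101
lump area 67 tray xy -46 56
tcp [ 610.2 -153.8   86.4] tray 44.6 -68.1 [0.    0.999 0.053 0.   ] 8.7
```

Call:
play_rows:
  plan:
    - [0,0,25,0,0,0,-1]
    - [0,0,35,0,0,0,-1]
    - [-5,8,12,0,0,0,-1]
    - [-20,26,0,0,0,0,-1]
    - [-20,26,0,0,0,0,-1]

```text
time_s: 9.15
eef_pos: [564.3, -93.0, 158.9]
ee_rot: [0.0, 0.999, 0.052, 0.0]
force: [0.5, 0.5, -2.4]
grip_width: 0.149
```

Call:
play_rows:
  plan:
    - [-20,26,0,0,0,0,-1]
    - [-20,26,0,0,0,0,-1]
    - [-12,16,0,0,0,0,-1]
    - [0,0,0,0,0,0,-1]

```text
time_s: 9.48
eef_pos: [504.3, -15.7, 157.8]
ee_rot: [-0.001, 0.999, 0.055, -0.001]
force: [-0.0, 0.5, -1.8]
grip_width: 0.156
```

```bash
python3 -c "
from h import *; lumps('b')"
```

```text
lump area 70 tray xy 51 103
lump area 65 tray xy 15 58
lump area 62 tray xy 15 99
lump area 66 tray xy -16 102
lump area 71 tray xy -44 101
tcp [505.3 -16.7 157.9] tray -46.1 78.8 [-0.     0.999  0.054 -0.   ] 9.5
```

View pics/b.png

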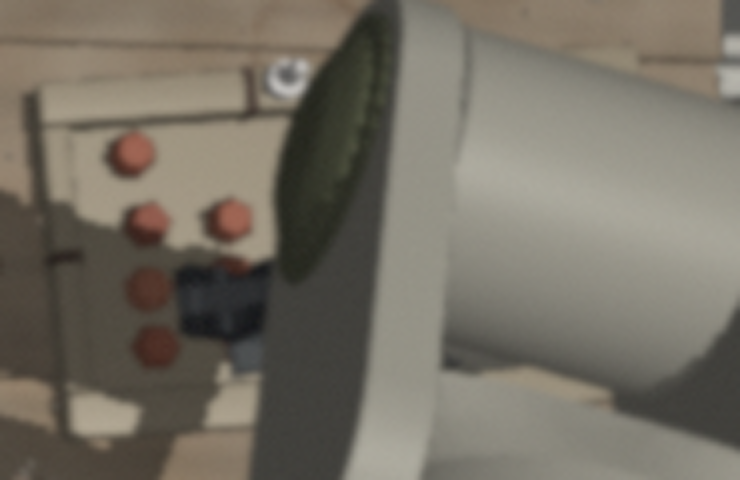

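Call:
play_rows:
  plan:
    - [0,0,-25,0,0,0,-1]
    - [0,1,-25,0,0,0,-1]
    - [0,0,-12,0,0,0,-1]
    - [0,0,-3,0,0,0,-1]
    - [0,0,0,0,0,0,-1]

```text
time_s: 9.95
eef_pos: [506.7, -16.2, 90.9]
ee_rot: [0.001, 0.998, 0.055, 0.002]
force: [-0.6, -0.1, -1.5]
grip_width: 0.152
```

Call:
play_rows:
  plan:
    - [-1,1,-5,0,0.003,-0.01,-1]
    - [0,0,-1,0,0,0,-1]
    - [0.3,-6,0,0,0,0,-1]
    - [0.8,-9,0,0,0,0,-1]
    - [0.8,-9,0,0,0,0,-1]

```text
time_s: 10.37
eef_pos: [509.2, -40.7, 86.6]
ee_rot: [0.001, 0.999, 0.05, 0.003]
force: [-0.2, 1.4, -1.9]
grip_width: 0.155
```

Call:
play_rows:
  plan:
    - [0.8,-9,0,0,0,0,-1]
    - [0.8,-9,0,0,0,0,-1]
    - [0.8,-9,0,0,0,0,-1]
    - [0.8,-9,0,0,0,0,-1]
    - [0.8,-9,0,0,0,0,-1]

```text
time_s: 10.78
eef_pos: [514.2, -92.4, 87.8]
ee_rot: [0.002, 0.999, 0.049, 0.004]
force: [0.5, 0.3, -2.4]
grip_width: 0.157
```

```bash
python3 -c "
from h import *; lumps()"
```

```text
lump area 69 tray xy 51 102
lump area 68 tray xy 14 58
lump area 69 tray xy 15 98
lump area 78 tray xy -13 61
lump area 71 tray xy -16 101
lump area 72 tray xy -44 101
tcp [514.5 -94.   87.8] tray -44.7 1.0 [0.003 0.999 0.049 0.004] 10.8
```

Lump is moving with the rake; continue to y' ≈ -74.

Call:
play_rows:
  plan:
    - [0.6,-9,-2,0.003,0.008,0,-1]
    - [0.7,-9,0,0,0,0,-1]
    - [0.7,-9,0,0,0,0,-1]
    - [0.7,-9,0,0,0,0,-1]
    - [0.7,-9,0,0,0,0,-1]

```text
time_s: 11.25
eef_pos: [518.1, -142.6, 85.5]
ee_rot: [0.0, 0.999, 0.049, -0.0]
force: [1.2, 1.4, -0.6]
grip_width: 0.156
```

Call:
play_rows:
  plan:
    - [0.7,-9,0,0,0,0,-1]
    - [0.6,-8,0,0,0,0,-1]
    - [0.4,-5,0,0,0,0,-1]
    - [0.2,-2,0,0,0,0,-1]
    - [0,0,0,0,0,0,-1]

```text
time_s: 11.67
eef_pos: [520.8, -171.2, 85.6]
ee_rot: [0.0, 0.999, 0.048, 0.001]
force: [0.8, 1.5, -1.3]
grip_width: 0.157
```

Call:
play_rows:
  plan:
    - [-0.5,6,1,0,0,0,-1]
    - [0,0,20,0,0,0,-1]
    - [0,0,35,0,0,0,-1]
    - [0,0,10,0,0,0,-1]
    - [0,0,0,0,0,0,-1]

```text
time_s: 12.08
eef_pos: [519.2, -161.9, 152.4]
ee_rot: [-0.001, 0.999, 0.049, -0.001]
force: [-0.9, 0.2, -1.6]
grip_width: 0.157
```

Call:
play_rows:
  plan:
    - [9,30,2,0,0,0,-1]
    - [9,30,2,0,0,0,-1]
    - [9,30,2,0,0,0,-1]
    - [9,30,0,0,0,0,-1]
    - [7,20,0,0,0,0,-1]

```text
time_s: 12.5
eef_pos: [560.0, -18.3, 153.6]
ee_rot: [-0.001, 0.999, 0.046, -0.004]
force: [0.3, -0.3, -2.8]
grip_width: 0.154
```

Call:
play_rows:
  plan:
    - [0,0,0,0,0,0.01,-1]
    - [0,0,0,0,0,0,-1]

```text
time_s: 12.67
eef_pos: [559.4, -13.4, 150.7]
ee_rot: [-0.001, 0.999, 0.054, -0.006]
force: [-0.4, -0.6, -2.4]
grip_width: 0.158
```

Call:
play_rows:
  plan:
    - [9.5,3,-18,-0.002,-0.012,0,-1]
    - [0,0,-22,0,0,0,-1]
    - [0,0,-12,0,0,0,-1]
    - [0,0,-3,0,0,0,-1]
    - [0,0,0,0,0,0,-1]

```text
time_s: 13.08
eef_pos: [566.5, -12.3, 90.0]
ee_rot: [0.0, 0.999, 0.053, -0.002]
force: [-0.1, 0.3, -1.0]
grip_width: 0.16
```

Call:
play_rows:
  plan:
    - [3.5,1.5,-4,0,-0.004,0,-1]
    - [0,0,-1,0,0,0,-1]
    - [0.4,-6,0,0,0,0,-1]
    - [0.8,-9,0,0,0,0,-1]
    - [0.8,-9,0,0,0,0,-1]

```text
time_s: 13.5
eef_pos: [572.8, -36.7, 86.4]
ee_rot: [0.001, 0.999, 0.054, 0.001]
force: [-0.3, -1.2, -2.4]
grip_width: 0.157
```

Call:
play_rows:
  plan:
    - [0.8,-9,0,0,0,0,-1]
    - [0.8,-9,0,0,0,0,-1]
    - [0.6,-7,0,0,0,0,-1]
    - [0.5,-5,0,0,0,0,-1]
    - [0,0,0,0,0,0,-1]

```text
time_s: 13.92
eef_pos: [576.5, -73.7, 87.6]
ee_rot: [0.001, 0.999, 0.052, 0.003]
force: [-1.0, 0.7, -2.1]
grip_width: 0.153
```

```bash
python3 -c "
from h import *; lumps()"
```

```text
lump area 77 tray xy 51 102
lump area 67 tray xy 16 98
lump area 82 tray xy -12 60
lump area 62 tray xy -17 102
lump area 74 tray xy -44 101
tcp [576.4 -73.2  87.5] tray 19.0 15.5 [0.001 0.999 0.052 0.003] 14.0
```

Call:
play_rows:
  plan:
    - [-0.6,6,0,0,0.005,0,-1]
    - [0,0,20,0,0,0,-1]
    - [0,0,30,0,0,0,-1]
    - [0,0,0,0,0,0,-1]
    - [-18,24,0,0,0,0,-1]

```text
time_s: 14.38
eef_pos: [558.1, -42.3, 138.1]
ee_rot: [0.001, 0.999, 0.051, -0.001]
force: [1.0, 0.8, -2.7]
grip_width: 0.159
```

Call:
play_rows:
  plan:
    - [-18,24,0,0,0,0,-1]
    - [-5,6,0,0,0,0,-1]
    - [0,0,0,0,0,0,-1]

```text
time_s: 14.63
eef_pos: [531.9, -6.4, 138.1]
ee_rot: [0.0, 0.999, 0.053, -0.002]
force: [0.2, -0.5, -2.6]
grip_width: 0.154
```

Call:
play_rows:
  plan:
    - [2.5,-4.5,-18,0,-0.004,0,-1]
    - [0,0,-18,0,0,0,-1]
    - [0,0,-8,0,0,0,-1]
    - [0,0,0,0,0,0,-1]

```text
time_s: 14.97
eef_pos: [536.0, -10.6, 93.1]
ee_rot: [0.001, 0.999, 0.054, 0.002]
force: [-0.5, 0.7, -1.4]
grip_width: 0.156
```

Call:
play_rows:
  plan:
    - [-1,0,-7,0,0.004,0,-1]
    - [0,0,-1,0,0,0,-1]
    - [0.4,-6,0,0,0,0,-1]
    - [0.8,-9,0,0,0,0,-1]
    - [0.8,-9,0,0,0,0,-1]

```text
time_s: 15.38
eef_pos: [538.4, -35.9, 85.7]
ee_rot: [0.001, 0.998, 0.055, 0.0]
force: [-0.3, 0.3, -0.9]
grip_width: 0.16
```

Call:
play_rows:
  plan:
    - [0.8,-9,0,0,0,0,-1]
    - [0.8,-9,0,0,0,0,-1]
    - [0.6,-7,0,0,0,0,-1]
    - [0.5,-5,0,0,0,0,-1]
    - [0,0,0,0,0,0,-1]

```text
time_s: 15.8
eef_pos: [542.2, -73.0, 87.0]
ee_rot: [0.002, 0.999, 0.053, 0.001]
force: [-0.2, 0.7, -1.9]
grip_width: 0.157
```

Call:
play_rows:
  plan:
    - [-0.6,6,0,0,0,0,-1]
    - [0,0,20,0,0,0,-1]
    - [0,0,35,0,0,0,-1]
    - [0,0,20,0,0,0,-1]
    - [0,0,5,0,0,0,-1]

```text
time_s: 16.22
eef_pos: [539.2, -64.0, 167.4]
ee_rot: [0.0, 0.999, 0.053, -0.002]
force: [0.1, -0.5, -1.5]
grip_width: 0.155
```

Call:
play_rows:
  plan:
    - [3.5,19,4,0,0,0.118,-1]
    - [3.5,19,4,0,0,0.118,-1]
    - [3.5,19,4,0,0,0.118,-1]
    - [3.5,19,4,0,0,0.118,-1]
    - [3.5,19,4,0,0,0.118,-1]

```text
time_s: 16.63
eef_pos: [555.9, 34.4, 186.2]
ee_rot: [0.0, 0.936, 0.351, -0.002]
force: [0.5, -0.4, -0.5]
grip_width: 0.155
```

Call:
play_rows:
  plan:
    - [3.5,19,2,0,0,0.118,-1]
    - [3.5,19,2,0,0,0.118,-1]
    - [3.5,19,2,0,0,0.118,-1]
    - [3.5,19,2,0,0,0.118,-1]
    - [3.5,19,2,0,0,0.118,-1]

```text
time_s: 17.05
eef_pos: [571.5, 137.5, 191.9]
ee_rot: [-0.001, 0.784, 0.621, -0.004]
force: [-0.5, -0.5, -1.1]
grip_width: 0.159
```

```bash
python3 -c "
from h import *; lumps()"
```

```text
lump area 76 tray xy 44 -89
lump area 68 tray xy 16 -1
lump area 68 tray xy -14 3
lump area 74 tray xy -47 -91
tcp [571.6 140.7 192.1] tray 35.6 228.8 [-0.001  0.781  0.625 -0.003] 17.1
```

Call:
play_rows:
  plan:
    - [6,18,0,0,0,0.1,-1]
    - [6,18,0,0,0,0.1,-1]
    - [3,8,0,0,0,0.04,-1]
    - [0,0,0,0,0,0,-1]

```text
time_s: 17.43
eef_pos: [585.0, 190.2, 187.8]
ee_rot: [-0.002, 0.695, 0.719, -0.005]
force: [-0.1, 0.4, -2.1]
grip_width: 0.155
```

```bash
python3 -c "
from h import *; s=sense();c=cap('side');print(s['eef_pos'],s['ee_rot']);s=sense();print(s['eef_pos'],s['ee_rot'])"
```

```text
[585.00880463 190.178862   187.77930972] [-0.00223526  0.6950736   0.71891476 -0.00540942]
[584.69444568 189.53036735 187.60504313] [-0.00239069  0.69586125  0.71814928 -0.00574608]
```

Call:
play_rows:
  plan:
    - [2,-1,-15,0.005,-0.011,0,-1]
    - [0,0,-20,0,0,0,-1]
    - [0,0,-15,0,0,0,-1]
    - [0,0,0,0,0,0,-1]

```text
time_s: 17.82
eef_pos: [585.4, 186.8, 134.7]
ee_rot: [-0.0, 0.699, 0.715, -0.0]
force: [-0.2, 0.1, -2.0]
grip_width: 0.155
```

```bash
python3 -c "
from h import *; c=cap('side');c=cap('side','c0');cv2.imwrite('pics/c.png',cv2.resize(c['img'][185:300,250:370],(600,575),interpolation=cv2.INTER_CUBIC));s=sense();print(s['eef_pos'],s['ee_rot'])"
```

```text
[586.72222479 187.10847636 137.76650661] [0.00130464 0.69879896 0.71531558 0.00139088]
```

View pics/c.png

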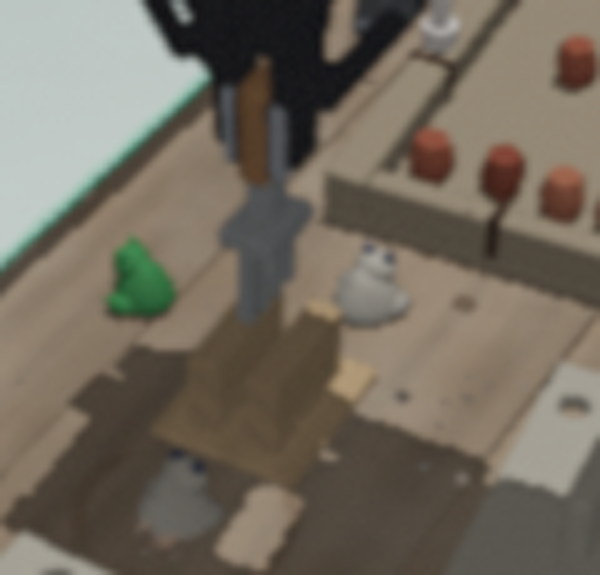

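Call:
play_rows:
  plan:
    - [0,1,-10,-0.0,0.003,0.005,-1]
    - [0,0,-8,0,0,0,-1]
    - [0,0,-6,0,0,0,-1]

```text
time_s: 18.17
eef_pos: [588.8, 187.8, 117.0]
ee_rot: [0.003, 0.698, 0.716, 0.003]
force: [-10.0, -2.7, 42.5]
grip_width: 0.16
```

Call:
play_rows:
  plan:
    - [0,0,8,0,0.008,0,-1]
    - [-2,0.5,0,0,0,0,-1]
    - [0,0,0,0,0,0,-1]

```text
time_s: 18.42
eef_pos: [586.8, 188.2, 124.4]
ee_rot: [0.0, 0.698, 0.716, 0.001]
force: [0.6, 0.1, -2.4]
grip_width: 0.156
```

```bash
python3 -c "
from h import *; c=cap('side');s=sense();print(s['eef_pos'],s['ee_rot'],s['force'])"
```

```text
[587.0601621  188.09804241 124.62081805] [2.68745954e-04 6.97934345e-01 7.16161057e-01 9.57872087e-04] [ 1.01004405  0.31946713 -2.48152037]
```

Call:
play_rows:
  plan:
    - [-1,0,-4,0,0.002,0,-1]
    - [-0.7,0,-4,0,0.001,0,-1]
    - [-0.5,0,-4,0,0.001,0,-1]
    - [-0.3,0,-3,0,0,0,-1]

```text
time_s: 18.8
eef_pos: [584.7, 188.2, 107.9]
ee_rot: [-0.001, 0.698, 0.716, 0.0]
force: [2.2, -0.4, -1.0]
grip_width: 0.159
```

Call:
play_rows:
  plan:
    - [1,0,-6,0,0,0,-1]
    - [0.5,0,-7,0,0,0,-1]
    - [0,0,-6,0,0,0,-1]

```text
time_s: 19.05
eef_pos: [586.0, 188.2, 86.9]
ee_rot: [-0.001, 0.698, 0.716, -0.0]
force: [-0.0, 1.0, -2.8]
grip_width: 0.152
```

Call:
play_rows:
  plan:
    - [0,0,-3,0,0,0,-1]
    - [0,0,-2,0,0,0,-1]
    - [0,0,0,0,0,0,-1]

```text
time_s: 19.3
eef_pos: [585.9, 188.4, 82.6]
ee_rot: [-0.001, 0.698, 0.716, -0.0]
force: [-0.2, 0.0, -2.0]
grip_width: 0.154
```

Call:
play_rows:
  plan:
    - [0,0,-2,0,0,0,-1]
    - [0,0,0,0,0,0,-1]

```text
time_s: 19.47
eef_pos: [586.4, 188.7, 82.4]
ee_rot: [-0.0, 0.698, 0.716, 0.001]
force: [-0.1, -0.3, -2.1]
grip_width: 0.153
```

Call:
play_rows:
  plan:
    - [0,0,-3,0,0,0,-1]
    - [0,0,0,0,0,0,-1]

```text
time_s: 19.63
eef_pos: [587.0, 189.2, 82.7]
ee_rot: [0.0, 0.698, 0.716, 0.002]
force: [0.5, -0.4, -2.1]
grip_width: 0.158
```

Call:
play_rows:
  plan:
    - [-0.5,-0.5,-3,0,0,0,-1]
    - [0,0,-1.5,0,0,0,-0.3]
    - [0,0,0,0,0,0,0]
    - [0,0,0,0,0,0,0.1]
    - [0,0,15,0,0,0,0.2]

```text
time_s: 20.05
eef_pos: [586.3, 189.2, 92.4]
ee_rot: [-0.0, 0.698, 0.716, 0.002]
force: [0.1, 0.6, 0.3]
grip_width: 0.596
```

Call:
play_rows:
  plan:
    - [0,0,35,0,0,0,0.4]
    - [0,0,35,0,0,0,1]
    - [0,0,20,0,0,0,1]
    - [0,0,0,0,0,0,1]

```text
time_s: 20.38
eef_pos: [585.4, 188.7, 184.6]
ee_rot: [-0.001, 0.698, 0.716, 0.0]
force: [0.4, -0.2, 0.7]
grip_width: 0.999
```

```bash
python3 -c "
from h import *; c=cap('side','c1');cv2.imwrite('pics/d.png',cv2.resize(c['img'][185:360,200:440],(790,576),interpolation=cv2.INTER_CUBIC));s=sense();print(s['eef_pos'],s['ee_rot'])"
```

```text
[584.93446565 188.58123188 182.67282287] [-1.81949332e-03  6.97799605e-01  7.16290615e-01 -3.93982048e-04]
```

View pics/d.png

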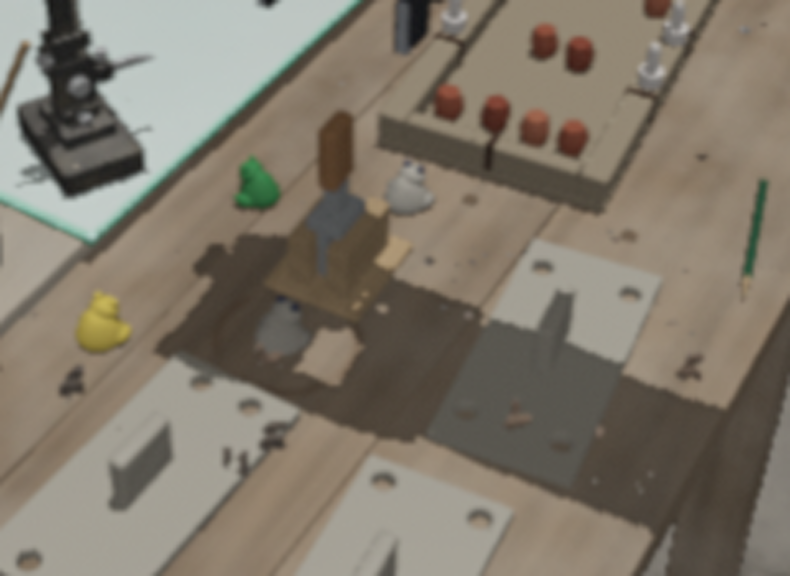

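Call:
play_rows:
  plan:
    - [-21.5,30.5,0,0,0,0.01,1]
    - [-21.5,30.5,0,0,0,0.01,1]
    - [-21.5,30.5,0,0,0,0.01,1]
    - [-21.5,30.5,0,0,0,0.01,1]
    - [-21.5,30.5,0,0,0,0.01,1]

```text
time_s: 20.85
eef_pos: [474.9, 338.8, 173.8]
ee_rot: [-0.003, 0.683, 0.73, -0.005]
force: [1.3, 0.2, -0.3]
grip_width: 1.003
```

Call:
play_rows:
  plan:
    - [-21,30,0,0,0,0.01,1]
    - [-14,20,0,0,0,0,1]
    - [0,0,0,0,0,0,1]

```text
time_s: 21.1
eef_pos: [432.1, 394.5, 168.0]
ee_rot: [-0.005, 0.677, 0.736, -0.009]
force: [-0.4, 0.2, 0.2]
grip_width: 0.997
```

```bash
python3 -c "
from h import *; c=cap('top');s=cap('side','e0');cv2.imwrite('pics/e.png',np.hstack([c['img'][190:350,140:380],s['img'][280:440,190:400]]).repeat(1,0));z=cv2.resize(np.hstack([c['img'][190:350,140:380],s['img'][280:440,180:420]]),(795,265),interpolation=cv2.INTER_CUBIC);cv2.imwrite('pics/e.png',z);s=sense();print(s['eef_pos'],s['ee_rot'])"
```

```text
[434.41303932 391.78437022 168.07914368] [-0.00484763  0.6781908   0.73481078 -0.00931991]
```

View pics/e.png

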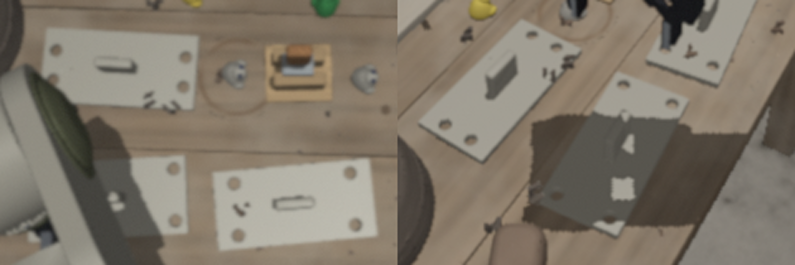

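Call:
play_rows:
  plan:
    - [-3,14,-10,0.006,-0.02,0,1]
    - [0,0,-30,0,0,0,1]
    - [0,0,-30,0,0,0,1]
    - [0,0,-25,0,0,0,1]
    - [0,0,0,0,0,0,1]

```text
time_s: 21.62
eef_pos: [435.6, 400.5, 67.4]
ee_rot: [0.002, 0.681, 0.732, -0.0]
force: [-0.3, -0.3, -0.5]
grip_width: 1.002
```

```bash
python3 -c "
from h import *; c=cap('top');s=sense();print(s['eef_pos'],s['ee_rot'])"
```

```text
[436.60684457 400.96723978  69.8488107 ] [0.00195791 0.68093181 0.73234293 0.00136459]
```

Call:
play_rows:
  plan:
    - [-5,5.5,-15,0,0.004,0,1]
    - [-0.5,0.5,-18,0,0,0,0.6]
    - [-0.5,0.5,-15,0,0,0,0.2]
    - [0,0,-8,0,0,0,0]

```text
time_s: 22.0
eef_pos: [436.9, 406.7, 19.4]
ee_rot: [0.002, 0.683, 0.731, 0.005]
force: [-0.1, -0.0, -0.1]
grip_width: 0.604
```

```bash
python3 -c "
from h import *; c=cap('top');s=sense();print(s['eef_pos'],s['ee_rot'],s['force'])"
```

```text
[436.70269681 406.38842607  18.56772081] [0.0020722  0.68287191 0.7305196  0.00477322] [ 0.25902598 -1.28028104 -1.31629412]
```

Call:
play_rows:
  plan:
    - [-5,0,-3,-0.004,0.009,0.01,0]
    - [0,0,0,0,0,0,-0.4]
    - [0,0,0,0,0,0,-1]
    - [0,0,0,0,0,0,-1]
    - [0,0,0,0,0,0,-1]
  grip_force: 100

```text
time_s: 22.47
eef_pos: [433.8, 406.4, 19.7]
ee_rot: [0.001, 0.679, 0.734, 0.002]
force: [0.2, 0.1, -3.6]
grip_width: 0.121
```

Call:
play_rows:
  plan:
    - [0,0,0,0,0,0,-1]
    - [0,0,0,0,0,0,-1]

```text
time_s: 22.63
eef_pos: [433.7, 406.3, 19.9]
ee_rot: [0.001, 0.679, 0.734, 0.002]
force: [-0.6, 1.1, -3.6]
grip_width: 0.114
```

Call:
play_rows:
  plan:
    - [0,0,8,0,0,0,-1]
    - [0,0,20,0,0,0,-1]
    - [0,0,30,0,0,0,-1]
    - [0,0,30,0,0,0,-1]
    - [0,0,30,0,0,0,-1]

```text
time_s: 23.05
eef_pos: [429.4, 403.5, 136.4]
ee_rot: [-0.001, 0.679, 0.734, -0.006]
force: [0.1, 0.8, -3.5]
grip_width: 0.118
```

Call:
play_rows:
  plan:
    - [0,0,30,0,0,0,-1]
    - [0,0,20,0,0,0,-1]
    - [0,0,0,0,0,0,-1]

```text
time_s: 23.3
eef_pos: [430.4, 404.3, 196.8]
ee_rot: [0.0, 0.679, 0.734, -0.0]
force: [0.7, -0.2, -2.3]
grip_width: 0.119
```

```bash
python3 -c "
from h import *; c=cap('side','f0');s=sense();print(s['eef_pos'],s['ee_rot'],s['force']);p=proj(c,[s['eef_pos']])[0].astype(int);print(p);y,x=max(p[1]-80,0),max(p[0]-100,0);cv2.imwrite('pics/f.png',cv2.resize(c['img'][y:y+160,x:x+200],(700,560),interpolation=cv2.INTER_CUBIC))"
```

```text
[429.96964841 403.99719968 194.66606899] [-3.08774957e-04  6.79298785e-01  7.33859924e-01 -1.63625391e-03] [ 0.05612164  0.74142267 -3.44571223]
[314 294]
```

View pics/f.png

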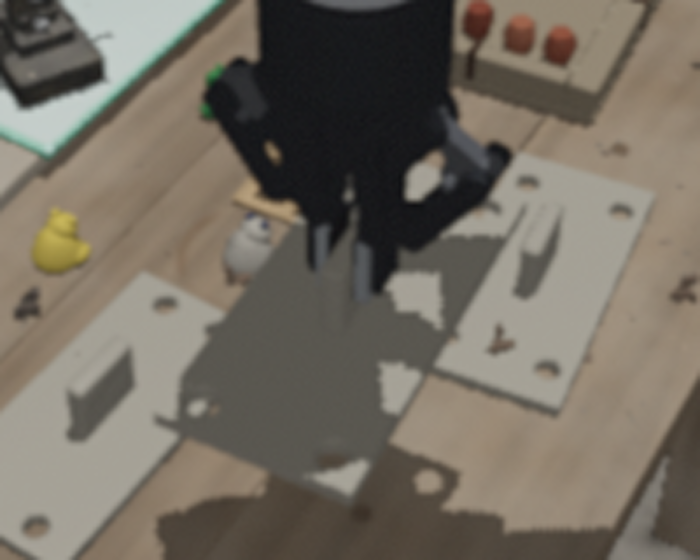

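Call:
play_rows:
  plan:
    - [6.4,-24,1,0,0,-0.076,-1]
    - [6.4,-24,1,0,0,-0.076,-1]
    - [6.4,-24,1,0,0,-0.076,-1]
    - [6.4,-24,1,0,0,-0.076,-1]
    - [6.4,-24,1,0,0,-0.076,-1]

```text
time_s: 23.77
eef_pos: [457.6, 282.1, 190.9]
ee_rot: [-0.003, 0.808, 0.589, -0.007]
force: [0.6, -0.2, -4.1]
grip_width: 0.121
```

Call:
play_rows:
  plan:
    - [6.4,-24,1,0,0,-0.076,-1]
    - [6.4,-24,1,0,0,-0.076,-1]
    - [6.4,-24,1,0,0,-0.076,-1]
    - [6.4,-24,1,0,0,-0.076,-1]
    - [6.4,-24,1,0,0,-0.076,-1]

```text
time_s: 24.18
eef_pos: [486.0, 155.3, 186.2]
ee_rot: [-0.008, 0.909, 0.417, -0.014]
force: [0.1, -0.9, -3.1]
grip_width: 0.12
```

Call:
play_rows:
  plan:
    - [6.4,-24,1,0,0,-0.076,-1]
    - [6.4,-24,1,0,0,-0.076,-1]
    - [6.4,-24,1,0,0,-0.076,-1]
    - [6.4,-24,1,0,0,-0.076,-1]
    - [6.4,-24,1,0,0,-0.076,-1]

```text
time_s: 24.6
eef_pos: [514.4, 29.2, 181.9]
ee_rot: [-0.014, 0.973, 0.228, -0.019]
force: [-0.2, -0.1, -3.6]
grip_width: 0.12
```

Call:
play_rows:
  plan:
    - [9,-23,1,-0.01,-0.02,-0.07,-1]
    - [9,-23,1,-0.01,-0.02,-0.07,-1]
    - [9,-23,1,0,-0.005,-0.07,-1]
    - [9,-20,1,0,0,-0.07,-1]
    - [6,-15,1,0,0,-0.05,-1]

```text
time_s: 25.02
eef_pos: [553.4, -81.2, 176.8]
ee_rot: [-0.003, 0.998, 0.055, -0.005]
force: [0.1, 0.6, -3.9]
grip_width: 0.119
```

Call:
play_rows:
  plan:
    - [0,0,0,0,0,0,-1]
    - [0,0,0,0,0,0,-1]

```text
time_s: 25.18
eef_pos: [552.7, -84.0, 172.8]
ee_rot: [-0.004, 0.999, 0.052, -0.007]
force: [0.7, 1.0, -3.7]
grip_width: 0.119
```

```bash
python3 -c "
from h import *; c=cap('side');s=sense();print(s['eef_pos'],s['ee_rot'],s['force'])"
```

```text
[552.50872106 -83.76115557 172.6318169 ] [-0.00425638  0.9985964   0.05225259 -0.00753593] [-0.76317294 -0.61249264 -3.67176139]
```

Call:
play_rows:
  plan:
    - [6,-6,-10,-0.008,-0.015,-0.002,-1]
    - [0,0,-25,0,0,0,-1]
    - [0,0,-25,0,0,0,-1]
    - [0,0,-12,0,0,0,-1]
    - [0,0,0,0,0,0,-1]

```text
time_s: 25.65
eef_pos: [556.3, -84.9, 95.6]
ee_rot: [-0.001, 0.998, 0.056, -0.001]
force: [-0.9, 0.5, -4.0]
grip_width: 0.118
```

```bash
python3 -c "
from h import *; c=cap('side');t=cap('top','g1');c=cap('side','g0');s=sense();print(s['eef_pos'],s['ee_rot'],s['force']);
z=np.hstack([cv2.resize(c['img'][150:260,300:440],(420,330),interpolation=cv2.INTER_CUBIC),cv2.resize(t['img'][190:310,400:530],(375,330),interpolation=cv2.INTER_CUBIC)]);cv2.imwrite('pics/g.png',z)"
```

```text
[558.17279842 -85.98423482  99.16244158] [5.62857389e-04 9.98468014e-01 5.53104506e-02 1.43586154e-03] [ 0.73151635 -0.21333345 -3.07849858]
```

View pics/g.png

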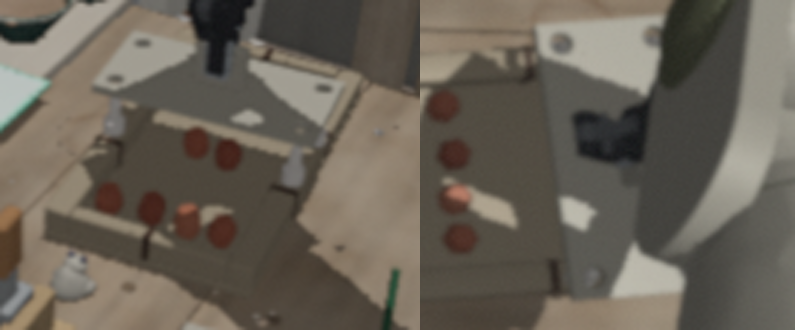

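```bash
python3 -c "
from h import *
np.set_printoptions(precision=1,suppress=True)
c=cap('top');s=sense();print(s['eef_pos'])
im=c['img'][190:310,440:500];cv2.imwrite('pics/g2.png',cv2.resize(im,None,fx=5,fy=5,interpolation=cv2.INTER_CUBIC))
f=lambda p:np.c_[400+(np.array(p)[:,0]-420)/2.885-.35,190+np.array(p)[:,1]/2.75-.35]
print('holes',onz(c,f([(561,43),(654,37),(596,277)]),86)); print('corn',onz(c,f([(537,25),(573,297)]),87))
"
```

```text
[558.5 -86.3  99.6]
holes [[ 630.5  -45.5   86. ]
 [ 636.4 -105.1   86. ]
 [ 475.4  -64.    86. ]]
corn [[642.1 -30.2  87. ]
 [462.1 -49.2  87. ]]
```

View pics/g2.png

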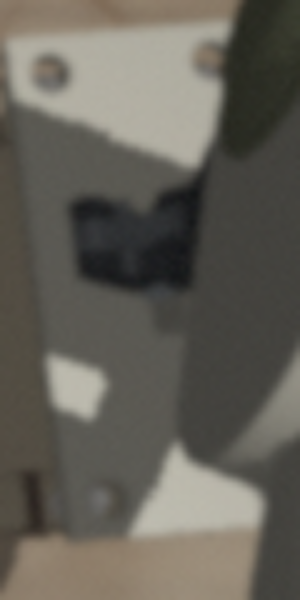

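```bash
python3 -c "
from h import *
np.set_printoptions(precision=1,suppress=True)
c=cap('top');g=cv2.cvtColor(c['img'],cv2.COLOR_BGR2GRAY)
print(sense()['eef_pos'],sense()['ee_rot'])
H=onz(c,np.array([(48,71),(210,58),(103,498)])/5+[439.6,189.6],86)[:,:2]; print(H)
a=np.arctan2(*(H[0]-H[2])[::-1]); print('ang',a,np.linalg.norm(H[0]-H[2]),np.linalg.norm(H[0]-H[1]))
print((H[0]+H[2])/2-30*np.array([-np.sin(a),np.cos(a)]),(H[1]+H[2])/2)
# left plate edge by gradient along rows
pts=[]
for y in range(208,292,3):
    r=cv2.GaussianBlur(g,(3,3),0)[y,436:456].astype(int); 
    pts.append((y,436+int(np.argmax(np.abs(np.diff(r)))),int(np.abs(np.diff(r)).max())))
print(pts)
"
```

```text
[558.6 -86.4  99.8] [0.  1.  0.1 0. ]
[[ 633.3  -46.8]
 [ 640.  -106.7]
 [ 477.5  -63.2]]
ang 0.10505005294518209 156.69116288218746 60.30832461510607
[558.6 -84.9] [558.8 -85. ]
[(208, 442, 26), (211, 443, 14), (214, 436, 10), (217, 439, 9), (220, 443, 6), (223, 444, 5), (226, 444, 5), (229, 454, 8), (232, 453, 17), (235, 453, 13), (238, 454, 13), (241, 454, 15), (244, 454, 13), (247, 447, 5), (250, 448, 5), (253, 448, 6), (256, 448, 5), (259, 449, 7), (262, 448, 27), (265, 449, 33), (268, 449, 31), (271, 450, 24), (274, 451, 6), (277, 451, 6), (280, 451, 5), (283, 451, 5), (286, 444, 11), (289, 447, 13)]
```

Call:
play_rows:
  plan:
    - [0,-5,-5,0,0.003,0,-1]
    - [-0.5,0,-5,0,0,0,-1]
    - [0,0,0,0,0,0,-1]

```text
time_s: 26.15
eef_pos: [559.1, -92.1, 91.2]
ee_rot: [0.002, 0.998, 0.055, 0.003]
force: [0.4, 0.2, -3.8]
grip_width: 0.12
```

```bash
python3 -c "
from h import *
c=cap('side');s=sense();print(s['eef_pos'],s['ee_rot'],s['force'])"
```

```text
[559.29112483 -92.31554298  91.63547238] [0.00190998 0.99846308 0.05531828 0.0027797 ] [ 0.18294354  0.04340894 -3.94093854]
```

Call:
play_rows:
  plan:
    - [-0.8,0.4,-5,0.003,0.006,-0.006,-1]
    - [-0.4,0.2,-5,0,0.001,0,-1]
    - [-0.3,0,-4,0,0.001,0,-1]

```text
time_s: 26.45
eef_pos: [558.3, -92.0, 77.6]
ee_rot: [0.0, 0.999, 0.052, -0.0]
force: [0.7, 0.2, -3.9]
grip_width: 0.12
```

Call:
play_rows:
  plan:
    - [0.3,0.2,-4,0,0,0,-1]
    - [0,0,-4,0,0,0,-1]
    - [0,0,-4,0,0,0,-1]

```text
time_s: 26.7
eef_pos: [558.7, -91.8, 64.1]
ee_rot: [0.001, 0.999, 0.052, -0.0]
force: [0.9, -0.9, -2.6]
grip_width: 0.116
```

Call:
play_rows:
  plan:
    - [0,0,-2,0,0,0,-1]
    - [0,0,-2,0,0,0,-1]

```text
time_s: 26.87
eef_pos: [558.7, -91.8, 60.9]
ee_rot: [0.001, 0.999, 0.052, -0.0]
force: [-16.4, 3.6, 38.2]
grip_width: 0.116
```

Call:
play_rows:
  plan:
    - [0.4,0,0.6,0,0,0,-1]
    - [0,0,0,0,0,0,-0.3]
    - [0,0,0,0,0,0,0]
    - [0,0,0,0,0,0,0]
    - [0,0,15,0,0,0,0.1]

```text
time_s: 27.28
eef_pos: [558.7, -91.6, 76.1]
ee_rot: [0.0, 0.999, 0.052, -0.001]
force: [-1.5, -0.4, -1.1]
grip_width: 0.553
```

Call:
play_rows:
  plan:
    - [0,0,35,0,0,0,0.1]
    - [0,0,35,0,0,0,0.3]
    - [0,0,35,0,0,0,1]
    - [0,0,0,0,0,0,1]

```text
time_s: 27.62
eef_pos: [558.3, -91.4, 186.3]
ee_rot: [0.0, 0.999, 0.052, -0.001]
force: [0.4, -0.2, 0.7]
grip_width: 0.909
```

Call:
play_rows:
  plan:
    - [1.7,15,0,0,0,0.112,1]
    - [1.7,15,0,0,0,0.112,1]
    - [1.7,15,0,0,0,0.112,1]
    - [1.7,15,0,0,0,0.112,1]
    - [1.7,15,0,0,0,0.112,1]
  grip_force: 30

```text
time_s: 28.03
eef_pos: [568.3, -16.9, 189.0]
ee_rot: [0.002, 0.943, 0.334, 0.003]
force: [-0.3, 0.2, -0.1]
grip_width: 1.0
```

Call:
play_rows:
  plan:
    - [1.7,15,0,0,0,0.112,1]
    - [1.7,15,0,0,0,0.112,1]
    - [1.7,15,0,0,0,0.112,1]
    - [1.7,15,0,0,0,0.112,1]
    - [1.7,15,0,0,0,0.112,1]

```text
time_s: 28.45
eef_pos: [577.4, 61.9, 188.3]
ee_rot: [0.002, 0.805, 0.593, 0.004]
force: [0.4, 0.4, -0.1]
grip_width: 0.998
```

Call:
play_rows:
  plan:
    - [1.7,15,-5,0,0,0.112,1]
    - [1.7,15,-5,0,0,0.112,1]
    - [0,0,0,0,0,0,1]

```text
time_s: 28.7
eef_pos: [581.2, 95.6, 177.7]
ee_rot: [0.002, 0.727, 0.686, 0.005]
force: [-1.1, 0.6, 0.1]
grip_width: 1.004
```

```bash
python3 -c "
from h import *
s=cap('side','i0');c=cap('top','i1');q=sense();print(q['eef_pos'],q['ee_rot'])
z=np.hstack([cv2.resize(s['img'][130:290,250:450],(400,320),interpolation=cv2.INTER_CUBIC),cv2.resize(c['img'][185:315,370:560],(390,320),interpolation=cv2.INTER_CUBIC)]);cv2.imwrite('pics/i.png',z)"
```

```text
[581.40879104  93.54367404 178.43361467] [0.00209007 0.73013935 0.68327763 0.00488224]
```

View pics/i.png

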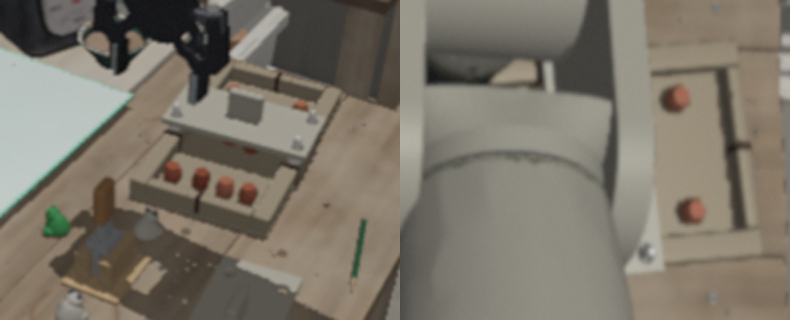

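Call:
play_rows:
  plan:
    - [-1,14,0,-0.004,0.01,0.06,1]
    - [0,0,-25,0,0,0,1]
    - [0,0,-30,0,0,0,1]
    - [0,0,-30,0,0,0,1]
    - [0,0,-10,0,0,0,1]

```text
time_s: 29.22
eef_pos: [583.1, 103.4, 85.5]
ee_rot: [0.005, 0.715, 0.699, 0.003]
force: [-0.0, -0.0, -0.5]
grip_width: 0.997
```

```bash
python3 -c "
from h import *
np.set_printoptions(precision=3,suppress=True)
s=cap('side');s=cap('side');q=sense();print(q['eef_pos'],q['ee_rot'])
hsv=cv2.cvtColor(s['img'],cv2.COLOR_BGR2HSV)
p=proj(s,[[580,109.5,15]])[0].astype(int);print(p,proj(s,[[582,264,15]])[0])
for p in (p,proj(s,[[582,264,15]])[0].astype(int)):
  w=hsv[p[1]-16:p[1]+16,p[0]-16:p[0]+16]; m=(w[...,1]<35).astype(np.uint8)
  n,l,st,ce=cv2.connectedComponentsWithStats(m)
  for i in range(1,n):
    if st[i][4]>60: print(st[i],ce[i]+p-16,onz(s,[ce[i]+p-16],14))
"
```

```text
[584.014 103.558  87.734] [0.005 0.714 0.7   0.004]
[322 240] [284.447 282.714]
[ 11  10  15  16 148] [323.635 242.743] [[576.202 113.085  14.   ]]
[ 10   9  16  17 186] [285.554 284.102] [[578.449 265.322  14.   ]]
```

Call:
play_rows:
  plan:
    - [-5,7,-10,0.002,0.013,0,1]
    - [-1,0,-22,0,0,0,1]
    - [-1,0,-20,0,0,0,1]
    - [-1,0,-14,0,0,0,1]
    - [0,0,-5,0,0,0,1]

```text
time_s: 29.73
eef_pos: [580.2, 111.0, 22.7]
ee_rot: [0.004, 0.717, 0.698, 0.005]
force: [-0.1, -0.4, -0.6]
grip_width: 0.996
```

Call:
play_rows:
  plan:
    - [0,0,0,0,0,0,1]

```text
time_s: 29.82
eef_pos: [580.2, 111.2, 22.8]
ee_rot: [0.004, 0.717, 0.697, 0.005]
force: [0.3, -0.4, 0.6]
grip_width: 1.001
```

Call:
play_rows:
  plan:
    - [-1,-0.5,-9,-0.001,0.013,0,0.3]
    - [0,0,-7,0,0,0,0.2]
    - [0,0,-3,0,0,0,0.1]
    - [0,0,0,0,0,0,0]

```text
time_s: 30.15
eef_pos: [581.3, 110.9, 5.7]
ee_rot: [0.002, 0.717, 0.697, 0.001]
force: [-0.2, 0.5, -0.2]
grip_width: 0.5
```

Call:
play_rows:
  plan:
    - [0,0,-1,0,0,0,-0.2]
    - [0,0,0,0,0,0,-0.5]
    - [0,0,0,0,0,0,-1]
    - [0,0,0,0,0,0,-1]

```text
time_s: 30.48
eef_pos: [582.0, 110.9, 5.6]
ee_rot: [0.002, 0.717, 0.697, 0.002]
force: [0.1, 0.3, -0.8]
grip_width: 0.31
```

Call:
play_rows:
  plan:
    - [0,0,0,0,0,0,-1]
    - [0,0,0,0,0,0,-1]
    - [0,0,0,0,0,0,-1]

```text
time_s: 30.73
eef_pos: [582.0, 110.9, 5.9]
ee_rot: [0.002, 0.717, 0.697, 0.002]
force: [0.3, -0.4, -1.7]
grip_width: 0.306
```

Call:
play_rows:
  plan:
    - [0,0,8,0,0,0,-1]
    - [0,0,25,0,0,0,-1]
    - [0,0,35,0,0,0,-1]
    - [0,0,35,0,0,0,-1]
    - [0,0,30,0,0,0,-1]

```text
time_s: 31.15
eef_pos: [577.1, 110.8, 138.8]
ee_rot: [-0.003, 0.717, 0.697, -0.003]
force: [0.5, -0.1, -1.2]
grip_width: 0.303
```

Call:
play_rows:
  plan:
    - [2,-15,0,0,0,-0.112,-1]
    - [2,-15,0,0,0,-0.112,-1]
    - [2,-15,0,0,0,-0.112,-1]
    - [2,-15,0,0,0,-0.112,-1]
    - [2,-15,0,0,0,-0.112,-1]

```text
time_s: 31.57
eef_pos: [590.1, 35.9, 152.2]
ee_rot: [0.003, 0.886, 0.464, 0.004]
force: [-1.2, -0.0, 0.1]
grip_width: 0.312
```

Call:
play_rows:
  plan:
    - [2,-15,0,0,0,-0.112,-1]
    - [2,-15,0,0,0,-0.112,-1]
    - [2,-15,0,0,0,-0.112,-1]
    - [2,-15,0,0,0,-0.112,-1]
    - [2,-15,0,0,0,-0.112,-1]

```text
time_s: 31.98
eef_pos: [600.1, -42.8, 156.1]
ee_rot: [0.005, 0.982, 0.187, 0.004]
force: [-0.6, 0.2, -1.0]
grip_width: 0.309
```

Call:
play_rows:
  plan:
    - [2,-15,0,0,0,-0.112,-1]
    - [2,-15,0,0,0,-0.112,-1]
    - [0,0,0,0,0,0,-1]

```text
time_s: 32.23
eef_pos: [604.2, -76.6, 158.0]
ee_rot: [0.006, 0.998, 0.067, 0.004]
force: [0.6, -0.4, 0.0]
grip_width: 0.306
```

Call:
play_rows:
  plan:
    - [4.5,-7,-5,0.011,0.009,-0.03,-1]
    - [0,0,-20,0,0,0,-1]
    - [0,0,-20,0,0,0,-1]
    - [0,0,-15,0,0,0,-1]
    - [0,0,0,0,0,0,-1]

```text
time_s: 32.65
eef_pos: [609.9, -83.6, 97.6]
ee_rot: [-0.0, 0.999, 0.054, 0.001]
force: [-0.8, -0.2, -0.9]
grip_width: 0.306
```

Call:
play_rows:
  plan:
    - [0,0,0,0,0,0,-1]

```text
time_s: 32.73
eef_pos: [610.0, -83.3, 97.6]
ee_rot: [-0.001, 0.998, 0.055, 0.0]
force: [0.5, 0.4, 0.2]
grip_width: 0.309
```

Call:
play_rows:
  plan:
    - [-1.5,-2,-12,0,0,0,-1]
    - [-0.5,0,-12,0,0,0,-1]
    - [-0.3,0,-8,0,0,0,-1]
    - [0,0,-3,0,0,0,-1]

```text
time_s: 33.07
eef_pos: [608.8, -85.2, 62.3]
ee_rot: [-0.0, 0.998, 0.056, 0.002]
force: [-0.5, 0.4, -0.5]
grip_width: 0.305
```

Call:
play_rows:
  plan:
    - [0,0,-3,0,0.003,0,-1]
    - [0,0,-2,0,0,0,-1]
    - [0,0,-1,0,0,0,-1]

```text
time_s: 33.32
eef_pos: [608.7, -85.1, 55.2]
ee_rot: [-0.001, 0.998, 0.056, 0.0]
force: [0.7, 0.6, 0.3]
grip_width: 0.305
```

Call:
play_rows:
  plan:
    - [0,0,-1.5,0,0,0,-1]
    - [0,0,0,0,0,0,-1]

```text
time_s: 33.48
eef_pos: [609.1, -85.2, 55.5]
ee_rot: [-0.0, 0.998, 0.056, 0.001]
force: [0.5, 0.2, -0.2]
grip_width: 0.308
```

Call:
play_rows:
  plan:
    - [0,0,-2.5,0,0,0,-1]

```text
time_s: 33.57
eef_pos: [609.7, -85.4, 54.7]
ee_rot: [0.0, 0.998, 0.056, 0.002]
force: [-9.3, 2.5, 27.6]
grip_width: 0.307
```

Contact. Release gently.

Call:
play_rows:
  plan:
    - [-0.4,0,0.5,0,0,0,-0.6]
    - [0,0,0,0,0,0,-0.2]
    - [0,0,0,0,0,0,0.1]
    - [0,0,0,0,0,0,0.1]
    - [0,0,12,0,0,0,0.1]

```text
time_s: 33.98
eef_pos: [609.0, -85.2, 66.6]
ee_rot: [-0.0, 0.998, 0.056, 0.001]
force: [0.1, 0.6, -1.1]
grip_width: 0.552
```

Call:
play_rows:
  plan:
    - [0,0,35,0,0,0,0.1]
    - [0,0,35,0,0,0,0.3]
    - [0,0,35,0,0,0,1]
    - [0,0,0,0,0,0,1]

```text
time_s: 34.32
eef_pos: [608.1, -85.0, 178.8]
ee_rot: [-0.0, 0.998, 0.056, 0.001]
force: [0.1, -0.9, 0.4]
grip_width: 0.905
```

Call:
play_rows:
  plan:
    - [-2.2,26,1,0,0,0.112,1]
    - [-2.2,26,1,0,0,0.112,1]
    - [-2.2,26,1,0,0,0.112,1]
    - [-2.2,26,1,0,0,0.112,1]
    - [-2.2,26,1,0,0,0.112,1]

```text
time_s: 34.73
eef_pos: [597.9, 44.3, 190.5]
ee_rot: [0.002, 0.942, 0.337, 0.006]
force: [0.4, 0.0, 0.0]
grip_width: 0.997
```

Call:
play_rows:
  plan:
    - [-2.2,26,1,0,0,0.112,1]
    - [-2.2,26,1,0,0,0.112,1]
    - [-2.2,26,1,0,0,0.112,1]
    - [-2.2,26,1,0,0,0.112,1]
    - [-2.2,26,1,0,0,0.112,1]

```text
time_s: 35.15
eef_pos: [585.7, 180.8, 199.6]
ee_rot: [0.001, 0.803, 0.595, 0.008]
force: [0.3, -0.9, -0.4]
grip_width: 0.999
```

Call:
play_rows:
  plan:
    - [-2.2,26,0,0,0,0.112,1]
    - [-2.2,26,0,0,0,0.112,1]
    - [-1,20,0,0,0,0.1,1]
    - [0,0,0,0,0,0,1]

```text
time_s: 35.48
eef_pos: [578.6, 260.8, 202.7]
ee_rot: [-0.0, 0.687, 0.726, 0.009]
force: [-0.0, -0.3, 0.6]
grip_width: 1.003
```

```bash
python3 -c "
from h import *
np.set_printoptions(precision=3,suppress=True)
s=cap('side','j0');q=sense();print(q['eef_pos'],q['ee_rot'])
hsv=cv2.cvtColor(s['img'],cv2.COLOR_BGR2HSV)
for p in (proj(s,[[580,264,15]])[0].astype(int),proj(s,[[609,-85.5,65]])[0].astype(int)):
  w=hsv[p[1]-16:p[1]+16,p[0]-16:p[0]+16]; m=(w[...,1]<35).astype(np.uint8)
  n,l,st,ce=cv2.connectedComponentsWithStats(m)
  for i in range(1,n):
    if st[i][4]>60: print(p,st[i],ce[i]+p-16,onz(s,[ce[i]+p-16],14))
lumps()
"
```

```text
[578.875 259.316 202.707] [-0.     0.689  0.725  0.009]
[285 283] [  9   8  16  18 174] [285.477 284.443] [[578.052 266.21   14.   ]]
[352 177] [  0   8  32  24 601] [351.805 182.9  ] [[ 632.281 -132.063   14.   ]]
lump area 74 tray xy 44 -89
lump area 72 tray xy 51 102
lump area 63 tray xy 16 99
lump area 61 tray xy -16 102
lump area 74 tray xy -47 -91
lump area 66 tray xy -44 101
tcp [579.2 257.9 202.6] tray 54.9 344.6 [0.    0.69  0.723 0.009] 35.6
```

Call:
play_rows:
  plan:
    - [0,6,-10,-0.013,0.012,-0.03,1]
    - [-0.5,0,-30,0,0,0,1]
    - [-0.5,0,-35,0,0,0,1]
    - [-0.5,0,-35,0,0,0,1]
    - [-0.5,0,-20,0,0,0,1]

```text
time_s: 36.0
eef_pos: [581.2, 257.9, 76.1]
ee_rot: [0.005, 0.708, 0.706, 0.006]
force: [-0.0, 0.2, 0.4]
grip_width: 0.997
```

Call:
play_rows:
  plan:
    - [0,0,0,0,0,0,1]
    - [0,0,0,0,0,0,1]

```text
time_s: 36.17
eef_pos: [579.8, 254.6, 72.3]
ee_rot: [0.003, 0.711, 0.704, 0.002]
force: [-0.2, -0.8, 0.9]
grip_width: 0.999
```

Call:
play_rows:
  plan:
    - [-1,9,0,0.001,0.007,0,1]
    - [-0.5,1,-18,0,0,0,1]
    - [-0.5,1,-18,0,0,0,1]
    - [-0.5,0,-10,0,0,0,1]
    - [0,0,0,0,0,0,1]

```text
time_s: 36.58
eef_pos: [582.3, 266.5, 34.5]
ee_rot: [0.003, 0.713, 0.701, 0.006]
force: [-0.7, -1.7, 0.1]
grip_width: 1.001
```

Call:
play_rows:
  plan:
    - [-2,-2,-12,-0.004,0.013,0,0.8]
    - [-0.5,0,-9,0,0,0,0.4]
    - [0,0,-5,0,0,0,0.2]
    - [0,0,0,0,0,0,0]

```text
time_s: 36.92
eef_pos: [581.6, 265.0, 10.1]
ee_rot: [0.001, 0.713, 0.701, 0.001]
force: [-0.4, -0.9, -0.8]
grip_width: 0.503
```

Call:
play_rows:
  plan:
    - [0,0,-4,0,0.002,0,-0.1]
    - [0,0,-1,0,0,0,-0.3]
    - [0,0,0,0,0,0,-0.6]
    - [0,0,0,0,0,0,-1]
    - [0,0,0,0,0,0,-1]

```text
time_s: 37.33
eef_pos: [582.4, 265.1, 5.8]
ee_rot: [0.001, 0.713, 0.701, 0.001]
force: [-0.6, -0.3, -0.1]
grip_width: 0.309
```

Call:
play_rows:
  plan:
    - [0,0,0,0,0,0,-1]
    - [0,0,0,0,0,0,-1]

```text
time_s: 37.5
eef_pos: [582.3, 265.1, 5.9]
ee_rot: [0.001, 0.713, 0.701, 0.001]
force: [-0.3, -0.5, 0.1]
grip_width: 0.31
```

Call:
play_rows:
  plan:
    - [0,0,10,0,0,0,-1]
    - [0,0,30,0,0,0,-1]
    - [0,0,38,0,0,0,-1]
    - [0,0,38,0,0,0,-1]
    - [0,0,38,0,0,0,-1]

```text
time_s: 37.92
eef_pos: [576.6, 263.6, 158.8]
ee_rot: [-0.004, 0.713, 0.701, -0.006]
force: [0.3, -0.3, -0.6]
grip_width: 0.313
```

Call:
play_rows:
  plan:
    - [0,0,20,0,0,0,-1]
    - [-5,-27,0,0,0,-0.11,-1]
    - [-5.5,-27,0,0,0,-0.11,-1]
    - [-5.5,-27,0,0,0,-0.11,-1]
    - [-5.5,-27,0,0,0,-0.11,-1]

```text
time_s: 38.33
eef_pos: [556.8, 157.5, 195.8]
ee_rot: [0.002, 0.851, 0.525, 0.004]
force: [0.1, -0.5, -1.1]
grip_width: 0.307
```

Call:
play_rows:
  plan:
    - [-5.5,-27,0,0,0,-0.11,-1]
    - [-5.5,-27,0,0,0,-0.11,-1]
    - [-5.5,-27,0,0,0,-0.11,-1]
    - [-5.5,-27,0,0,0,-0.11,-1]
    - [-5.5,-27,0,0,0,-0.11,-1]

```text
time_s: 38.75
eef_pos: [526.5, 16.6, 200.9]
ee_rot: [0.005, 0.965, 0.261, 0.006]
force: [1.1, -0.9, -0.6]
grip_width: 0.31
```

Call:
play_rows:
  plan:
    - [-5.5,-27,0,0,0,-0.11,-1]
    - [-5.5,-25,0,0,0,-0.11,-1]
    - [-5.5,-20,0,0,0,-0.1,-1]
    - [0,0,0,0,0,0,-1]
    - [0,0,0,0,0,0,-1]

```text
time_s: 39.17
eef_pos: [507.5, -63.1, 205.4]
ee_rot: [0.007, 0.996, 0.09, 0.007]
force: [-0.5, 0.2, -0.2]
grip_width: 0.313
```

Call:
play_rows:
  plan:
    - [1,-16,0,0.013,0.015,-0.04,-1]
    - [0,-15,-10,0,0,-0.035,-1]
    - [0,0,-30,0,0,0,-1]
    - [0,0,-30,0,0,0,-1]
    - [0,0,-20,0,0,0,-1]

```text
time_s: 39.58
eef_pos: [511.3, -94.3, 117.2]
ee_rot: [0.003, 0.998, 0.055, 0.006]
force: [-0.8, 0.6, -0.4]
grip_width: 0.309
```

Call:
play_rows:
  plan:
    - [0,0,0,0,0,0,-1]
    - [0,0,0,0,0,0,-1]

```text
time_s: 39.75
eef_pos: [509.3, -92.9, 112.9]
ee_rot: [0.001, 0.998, 0.056, 0.003]
force: [0.1, 1.0, 0.5]
grip_width: 0.312
```

Call:
play_rows:
  plan:
    - [-0.5,-2.5,-15,0.002,0.006,-0.005,-1]
    - [-0.5,0,-15,0,0,0,-1]
    - [-0.5,0,-10,0,0,0,-1]
    - [0,0,-5,0,0,0,-1]
    - [0,0,0,0,0,0,-1]

```text
time_s: 40.17
eef_pos: [510.7, -95.1, 71.2]
ee_rot: [0.002, 0.998, 0.056, 0.004]
force: [-0.2, 0.2, -0.7]
grip_width: 0.304
```

Call:
play_rows:
  plan:
    - [-1,0,-6,0.003,0.008,0,-1]
    - [-0.3,0,-4,0,0,0,-1]
    - [0,0,-3,0,0,0,-1]
    - [0,0,-2,0,0,0,-1]

```text
time_s: 40.5
eef_pos: [510.9, -95.4, 57.7]
ee_rot: [0.001, 0.998, 0.056, 0.002]
force: [0.6, -0.7, -0.7]
grip_width: 0.31
```

Call:
play_rows:
  plan:
    - [-0.5,0,-2,0,0.003,0,-1]
    - [0,0,-1.5,0,0,0,-1]

```text
time_s: 40.67
eef_pos: [510.6, -95.6, 55.0]
ee_rot: [0.001, 0.998, 0.056, 0.0]
force: [-9.1, 2.8, 24.8]
grip_width: 0.305
```

Contact; release, lift, and retreat for a final look.

Call:
play_rows:
  plan:
    - [0,0,0.5,0,0,0,-0.6]
    - [0,0,0,0,0,0,-0.2]
    - [0,0,0,0,0,0,0.1]
    - [0,0,0,0,0,0,0.1]
    - [0,0,12,0,0,0,0.1]

```text
time_s: 41.08
eef_pos: [510.0, -95.4, 66.7]
ee_rot: [0.001, 0.998, 0.056, -0.001]
force: [-0.8, 0.8, -1.5]
grip_width: 0.547
```

Call:
play_rows:
  plan:
    - [0,0,35,0,0,0,0.1]
    - [0,0,35,0,0,0,0.3]
    - [0,0,35,0,0,0,1]
    - [0,0,20,0,0,0,1]
    - [-10,-30,10,0,0,0,1]

```text
time_s: 41.5
eef_pos: [498.6, -121.9, 206.1]
ee_rot: [-0.001, 0.998, 0.058, -0.003]
force: [0.7, -0.2, -0.3]
grip_width: 0.999
```

Call:
play_rows:
  plan:
    - [-10,-38,5,0,0,0,1]
    - [-10,-38,5,0,0,0,1]
    - [-15,-38,0,0,0,0,1]
    - [-15,-38,0,0,0,0,1]
    - [-15,-38,0,0,0,0,1]

```text
time_s: 41.92
eef_pos: [432.7, -315.6, 221.2]
ee_rot: [0.002, 0.998, 0.062, 0.001]
force: [1.1, 0.1, 0.1]
grip_width: 1.0
```

Call:
play_rows:
  plan:
    - [-15,-38,0,0,0,0,1]
    - [-15,-38,0,0,0,0,1]
    - [-15,-38,0,0,0,0,1]
    - [-10,-20,0,0,0,0,1]
    - [0,0,0,0,0,0,1]

```text
time_s: 42.33
eef_pos: [371.1, -458.4, 219.9]
ee_rot: [0.003, 0.998, 0.059, 0.001]
force: [0.2, 0.0, -0.3]
grip_width: 0.998
```

```bash
python3 -c "
from h import *
s=cap('side','k0');c=cap('top','k1')
z=np.hstack([cv2.resize(s['img'][140:400,190:450],(400,400),interpolation=cv2.INTER_CUBIC),cv2.resize(c['img'][185:315,390:520],(400,400),interpolation=cv2.INTER_CUBIC)]);cv2.imwrite('pics/k.png',z);lumps()"
```

```text
lump area 73 tray xy 44 -90
lump area 71 tray xy 51 103
lump area 61 tray xy 16 99
lump area 62 tray xy -16 102
lump area 75 tray xy -47 -91
lump area 65 tray xy -44 101
tcp [ 373.7 -454.4  220.4] tray -220.7 -343.6 [0.002 0.998 0.061 0.001] 42.5
```

View pics/k.png

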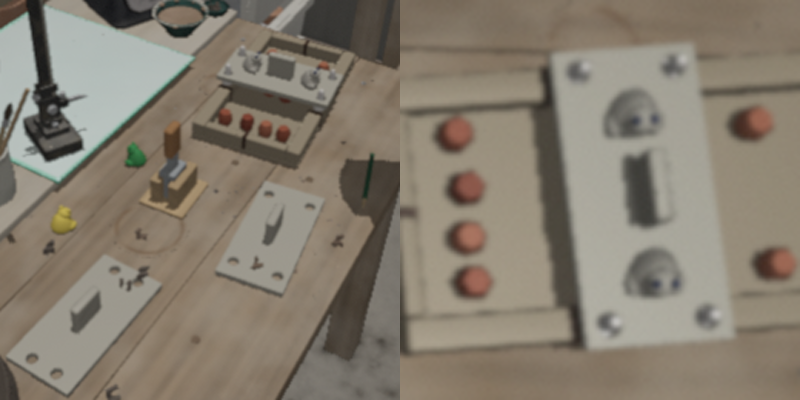

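Call:
play_rows:
  plan:
    - [0,0,0,0,0,0,1]
    - [0,0,0,0,0,0,1]
    - [0,0,0,0,0,0,1]

```text
time_s: 42.73
eef_pos: [375.8, -451.3, 220.9]
ee_rot: [0.002, 0.998, 0.063, 0.001]
force: [-0.5, 0.7, 0.5]
grip_width: 0.999
```

```bash
python3 -c "
from rig import ctrl; print(ctrl.finish_job())"
```

```text
the job is handed in; nothing more can be done
None
```

I handed the job in after about 43 s of the 208 s allowed, with every step done; no verdict was reported.

- **Lumps:** All 8 were present. I raked four of them out of the bunch, one into each middle field and one into each far field, and left four in the near fields. The last picture shows four at tray y ≈ +100 mm and two at y ≈ −90 mm. The middle two are mostly hidden under the plate; they were last measured at (16, −1) and (−14, 3) mm, just after raking.
- **Plate:** I identified the one that fits by its 156 × 60 mm hole spacing and set it over the posts. All four pins show through its holes. It met the collars with its underside at about 41–42 mm.
- **Frogs:** Both stand upright on the plate, one on each side of the lug.
- **Rake:** It touched a cheek of the stand on the first try at putting it back (about 42 N at the wrist), so I raised it, shifted it 2 mm and seated it. It stands upright in its slot.
- **Other plates and look-alikes:** The two plates that do not fit lie on the table, and the green and yellow frogs were left alone.

I saw no grip slip and no plate being knocked aside. None of the last checks failed or disagreed.

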